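Slide the counting tray under the stage clips

ROBOT

A 7-joint arm with a two-finger parallel gripper is mounted at the origin on the work surface. World frame = base frame: x ahead of the robot, y to its left, z up, the work surface at z = 0. Lengths are in m, angles in rad, forces in N, time in s.
With the tool pointing down it reaches from about 0.425 to 0.975 m from the base axis. Payload 16.7 kg.
Tool frame: the origin (TCP) lies midway between the tips of the shut fingers; the grasp point (between the pads) lies 19 mm behind it (arm.grip_point_offset is the distance from the TCP to the grasp point, in m); z points along the fingers, y is the direction in which the jaws open and shut (so a half turn about z gives the same grasp; the last joint's range is limited). The gripper opens to 85 mm and grips with 20 to 120 N. Pads are 22 mm wide; open, the fingers measure 114 mm over their backs; the gripper's body (76 mm by 85 mm) begins 54 mm behind the grasp point. The pads swing forward as they close: fully open they stand 13 mm farther back than shut.
Start: joints at [-1.486, 0.426, 0.074, 1.606, -0.034, 1.111, -0.067], TCP at [0.156, 0.657, 0.231] pointing down, gripper open.
Joint ranges: [-2.85, 2.85], [-0.5, 2.14], [-1.23, 1.37], [0.21, 2.46], [-1.02, 4.16], [0.16, 2.05], [-2.73, 2.73]. Speed limits (rad/s): [1.89, 1.89, 2.39, 2.39, 3.01, 3.01, 3.01].

INTERFACE

Orientations are given as a rotation vector (axis times angle).
In Python, from workcell import read_state, eyes, arm gives the robot as it stands. The module is installed in compiled form; this text tells all that it offers.
- The arm moves only by the shell command python3 -m crank 'ROWS'. ROWS is JSON, a list of rows, each an object of numbers: "fingers": the closure in counts, from 0 (fully open) to 255 (shut); "dx", "dy", "dz": the shift along the world's x, y, z in cm; "turn": the turn about the world's z in rad. In form: [{"fingers": .., "dx": .., "dy": .., "dz": .., "turn": ..}, ...]. A call has 1 to 20 rows; each row is the pose to reach, as a shift and turn from the pose measured when the call began; what a row does not reach only later rows make up. A row lasts 1/12 s, in which the tool goes at most 41.7 mm and 7.16 degrees, less where a joint would pass 70% of its speed; a pose out of reach is approached as far as the arm can. A call with a gripper value outside its range is refused whole. The fingers move at their own pace and stop on an object; the grip force is fixed at half the most. Time passes only in rows, so rows that repeat a pose let the fingers close. It gives the time, the measured TCP pose, the force and the opening at its end, in the units of the state.
- read_state(): the state, without advancing time (a new reading comes with each control period).
- eyes.grab_frame(name): name is "scene" or "side" or "wrist"; returns a dict with "image" (400x640x3 uint8, red, green, blue), "fov_y" (degrees; the focal length in pixels is half the picture's height over the tangent of half this angle, whatever the lens; pixels are square), "cx", "cy" (the principal point, pixels), "camera_from_world" (4x4, takes a point from world to camera coordinates); the wrist camera has in their place "mount" (4x4, takes a point from camera to tool coordinates, whose origin is the TCP and whose axes are the flange's). Camera axes: x right, y down, z forward; pixel columns grow to the right and rows downward; lengths in m; the calibration is good to about 2 mm. A picture is of the moment at which its call begins: read the wrist's pose just before it. There is no depth.
- arm.hand_in(): hands the job in, once; it reports no verdict.
The state is a dict: "time": time; "joints": joint angles; "joint_velocities": joint speeds; "joint_efforts": joint torques, N m; "tcp_pos": TCP position; "orientation": TCP orientation; "force": force on the tool from outside, world axes, zero at the start; "ft_torque": the same for the moment, N m; "width": finger opening in m.
Only numpy, scipy, OpenCV 4.12 (cv2) and the standard library are available. Lean on these libraries where they do the work, as an engineer would, in place of code of your own. Each camera call takes 0.05 s, during which the arm holds its last target.

TASK

Load the counting tray on the microscope's light base: with your fingertips on the rubber grip strip along the tray's near margin, press it down hard onto the stage and slide it away from you, square, until its far margin has passed under both spring clips and the tray sits centred on the round glass. Let the tray itself raise the clips, keep it flat on the stage all the way, do not grip or lift it, and do not shift the bottles, vial or dish. Then let go and draw the fingers clear.

Things in the scene. Friction and masses are not known exactly. Their poses are not given: they have to be found in the camera images.
- stage: Flat grey plate 290 x 210 mm (its x, y): the top of a fixed microscope light base (300 x 220 mm), 55 mm above the bench. Origin: plate centre on its upper face, also the centre of the flush white round glass (114 mm across). x points away to the clip posts, y left, z up. Place and yaw (up to 0.25 rad) vary. A dimmer knob sticks out of the near side, below the plate.
- tray: Loose flat tray, 76 mm (x) by 110 mm (y) by 12 mm high, 130 g: dark frame, flush window. Origin: centre of its underside. Its near (-x) margin bears a rubber grip strip, 16 x 90 mm, 1.5 mm proud, centred at x = -28 mm; fingertip friction 0.9 there, far less elsewhere. Starts flat short of the clips, yaw to 0.2 rad. Friction on the plate 0.2; raising the clips takes 8 N: press with 15 to 20 N.
- clip_left (a joint): Left spring clip (stage y = +42 mm): steel leaf 10 mm wide on a post (16 mm across, 25 mm high) at stage x = +81 mm, reaching back to a bend at x = +24 mm, then a toe turned up to x = +2 mm, 19 mm above the plate. Value: radians the leaf is raised; 0 at rest, about 0.10 with the tray under its bend. Presses down with about 3 N.
- clip_right (a joint): The same clip on the right (stage y = -42 mm).
- clip_left_bend (a point): Underside of the left clip's bend, the line that rides on the tray; at rest 6 mm above the plate.
- clip_right_bend (a point): Underside of the right clip's bend.
- bottle_a: Bystander: closed sample bottle with a white cap, 60 mm across, 165 mm high, standing on the bench left of the base. Origin: centre of its underside.
- bottle_b: Bystander: the same kind of bottle, right of the base.
- vial: Bystander: capped vial 28 mm across, 61 mm high, on the bench left of the base. Origin: centre of its underside.
- dish: Bystander: covered petri dish 94 mm across, 16 mm high, on the bench right of the base. Origin: centre of its underside.
Things that resemble listed ones, but are neither listed nor needed, are in the scene too. Of the things that look like the tray, the middle-sized one is meant.

How it is judged:
By the outcome, as a careful person would: the job done as asked, in the order asked, and still so for the second after the job is handed in, with the robot touching nothing.
It also fails if it takes over 38 s, if anything falls off the work surface, if the arm or the gripper's body presses on something with over 40 N, if the wrist force passes 120 N, or if a joint passes its speed limit or range.

## Working session

There is one attempt and no reset: what is moved stays moved. The work goes in short steps, Python scripts to look and compute and a shell command to move; the robot and the scene stay as the last step left them, time stands still between calls to the robot, and variables do not carry over. Pictures are saved under pics/ and viewed, and the job is handed in when it is done.

```bash
mkdir -p pics; cat > h.py <<'E'
import numpy as np, cv2
from scipy.spatial.transform import Rotation as R
from workcell import read_state, eyes, arm
def grab(n,fn=None):
    s=read_state(); f=eyes.grab_frame(n)
    if fn: cv2.imwrite('pics/'+fn,f['image'][:,:,::-1])
    h=f['image'].shape[0]; F=h/2/np.tan(np.radians(f['fov_y'])/2)
    if 'mount' in f:
        T=np.eye(4);T[:3,:3]=R.from_rotvec(s['orientation']).as_matrix();T[:3,3]=s['tcp_pos']
        wc=T@f['mount']
    else: wc=np.linalg.inv(f['camera_from_world'])
    return dict(im=f['image'],F=F,cx=f['cx'],cy=f['cy'],wc=wc)
def ray(c,u,v):
    d=c['wc'][:3,:3]@np.array([(u-c['cx'])/c['F'],(v-c['cy'])/c['F'],1.]); return c['wc'][:3,3],d/np.linalg.norm(d)
def onz(c,u,v,z):
    o,d=ray(c,u,v); return o+d*(z-o[2])/d[2]
def proj(c,p):
    q=np.linalg.inv(c['wc'])@np.append(p,1); return np.array([c['F']*q[0]/q[2]+c['cx'],c['F']*q[1]/q[2]+c['cy']])
def tri(c1,p1,c2,p2):
    o1,d1=ray(c1,*p1);o2,d2=ray(c2,*p2)
    t=np.linalg.lstsq(np.stack([d1,-d2],1),o2-o1,rcond=None)[0]
    a=o1+d1*t[0];b=o2+d2*t[1]; return (a+b)/2,np.linalg.norm(a-b)
E
python3 - <<'E'
from h import *
s=read_state()
print({k:np.round(v,3) for k,v in s.items()})
for n in ['scene','side','wrist']:
    c=grab(n,n+'0.png'); print(n,c['F'],c['cx'],c['cy'],np.round(c['wc'],3))
print(arm.grip_point_offset)
E
```

```text
{'time': np.float64(0.0), 'joints': array([-1.486,  0.427,  0.074,  1.607, -0.034,  1.111, -0.067]), 'joint_velocities': array([-0.002,  0.001,  0.001, -0.   ,  0.001,  0.001,  0.   ]), 'joint_efforts': array([-1.0000e-03, -9.4986e+01,  3.7610e+00, -4.6353e+01,  1.9000e-02,
        1.0000e-02,  0.0000e+00]), 'tcp_pos': array([0.156, 0.656, 0.231]), 'orientation': array([-3.66e-01, -3.12e+00,  2.00e-03]), 'force': array([-0.39 , -0.567,  0.054]), 'ft_torque': array([ 0.051,  0.064, -0.044]), 'width': np.float64(0.086)}
scene 478.40513611429157 311.0613018414809 199.62993201725257 [[-0.011  0.699 -0.715  1.244]
 [ 1.     0.004 -0.012  0.055]
 [-0.005 -0.715 -0.699  0.752]
 [ 0.     0.     0.     1.   ]]
side 376.617035310627 324.7476411511659 196.3174358211824 [[ 0.969 -0.191  0.159  0.437]
 [-0.249 -0.735  0.631 -0.446]
 [-0.003 -0.651 -0.759  0.691]
 [ 0.     0.     0.     1.   ]]
wrist 286.0222264966589 324.40960105141363 204.80823099680381 [[ 0.232  0.92   0.316  0.074]
 [ 0.973 -0.219 -0.077  0.676]
 [-0.002  0.326 -0.945  0.373]
 [ 0.     0.     0.     1.   ]]
0.0187
```

View pics/scene0.png

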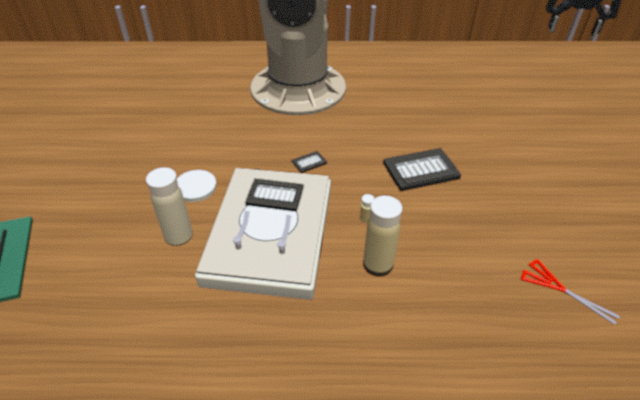

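View pics/side0.png

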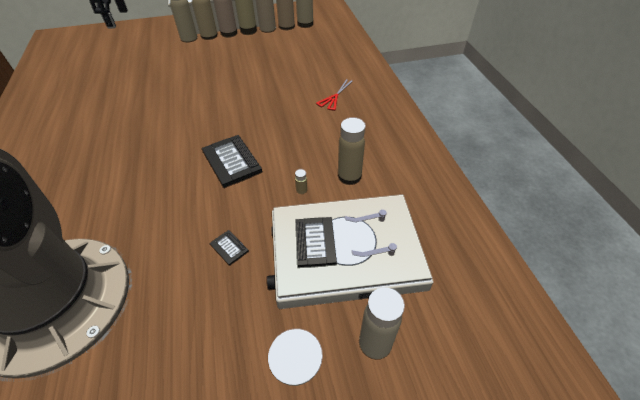

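View pics/wrist0.png

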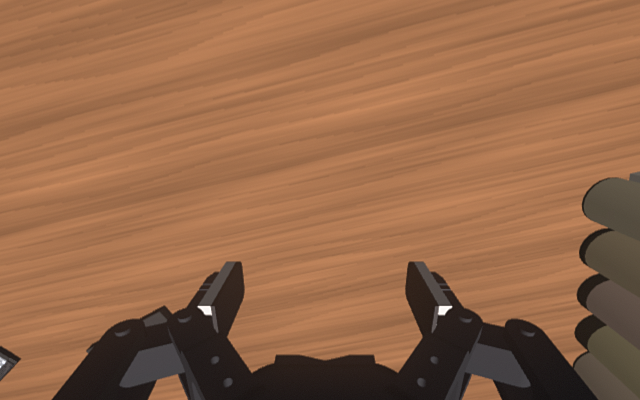

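Three things look like the tray. In the scene view there is a small one at (309,161), a large one at (422,168), and one on the stage at (275,193). The one on the stage looks middle-sized and sits short of the clips. I'll confirm this in crops and measure.

```bash
python3 - <<'E'
import cv2
a=cv2.imread('pics/side0.png');cv2.imwrite('pics/side_c.png',cv2.resize(a[190:310,260:440],None,fx=4.4,fy=4.4,interpolation=cv2.INTER_CUBIC))
a=cv2.imread('pics/scene0.png');cv2.imwrite('pics/scene_c.png',cv2.resize(a[160:300,195:340],None,fx=4.2,fy=4.2,interpolation=cv2.INTER_CUBIC))
E
```

```text
(no output)
```

View pics/side_c.png

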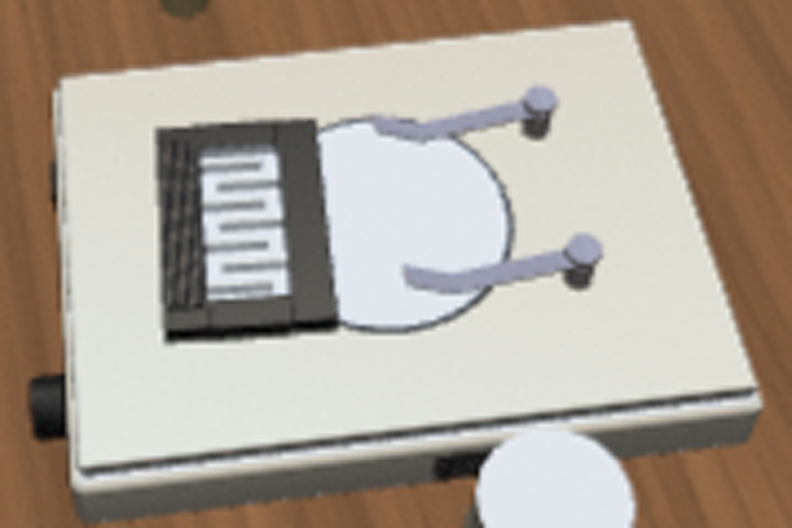

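View pics/scene_c.png

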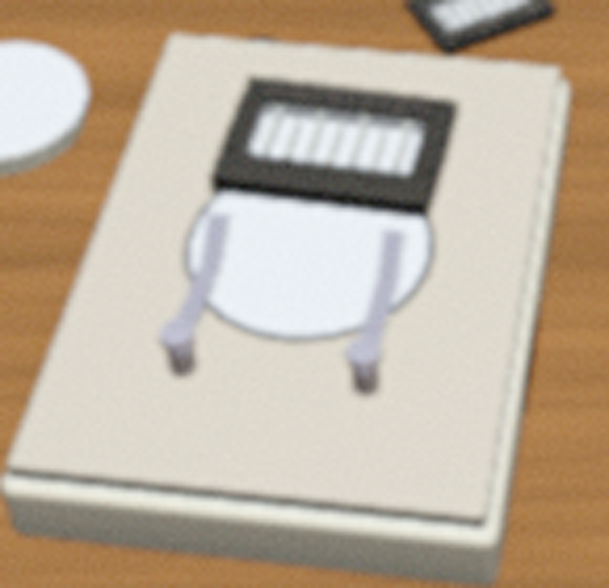

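```bash
cat > meas.py <<'E'
from h import *
def fitl(P):
    return cv2.fitLine(P.astype(np.float32),cv2.DIST_HUBER,0,.01,.01).ravel()
def run(n,fn=None):
    c=grab(n,fn); im=c['im']; sc={'side':(4.4,260,190),'scene':(4.2,195,160)}[n]
    return c
def rect(c,pts,z):
    P=np.array([onz(c,u,v,z)[:2] for u,v in pts]); return P
E
python3 - <<'E'
from meas import *
cr={'side':((4.4,260,190),[(62,78),(630,20),(757,388),(82,470)],[(157,128),(316,120),(340,322),(165,332)]),
'scene':((4.2,195,160),[(560,68),(483,522),(8,468),(168,33)],[(457,100),(425,207),(215,183),(250,78)])}
for n,(s,pl,tr) in cr.items():
    c=grab(n)
    f=lambda L:[((u+.5)/s[0]-.5+s[1],(v+.5)/s[0]-.5+s[2]) for u,v in L]
    for nm,L,z in (('plate',pl,.055),('tray',tr,.067)):
        P=rect(c,f(L),z) # NL FL FR NR
        x=(P[1]-P[0]+P[2]-P[3]); y=P[0]-P[3]+P[1]-P[2]
        print(n,nm,'c',P.mean(0).round(4),'size',np.linalg.norm(x)/2,np.linalg.norm(y)/2,'yaw x',np.arctan2(x[1],x[0]),'yaw y',np.arctan2(-y[0],y[1]))
    # glass ellipse: white mask
    im=c['im']; hsv=cv2.cvtColor(im,cv2.COLOR_RGB2HSV)
    p=proj(c,[.78,.0,.055]); print(p)
E
```

```text
side plate c [ 0.5845 -0.0414] size 0.2874240168486485 0.20929592156526275 yaw x -0.12218680085386945 yaw y -0.12516797644702554
side tray c [ 0.5207 -0.0326] size 0.07532409642242223 0.11001966825950257 yaw x -0.18951915973708486 yaw y -0.1689983372718986
[427.68690426 205.79837728]
scene plate c [ 0.5873 -0.042 ] size 0.28986354496158645 0.2085342876743252 yaw x -0.11954661820733942 yaw y -0.1287521372053274
scene tray c [ 0.5251 -0.0321] size 0.07690800718488071 0.10543219394170554 yaw x -0.15121872338510198 yaw y -0.15082679856806347
[284.11257771 300.84545745]
```

The stage and tray sizes check out: plate 287–290 × 209 mm, tray 75–77 × 105–110 mm. So the tray on the stage is the middle-sized one. It lies about 64 mm short of centre and about 0.04 rad off square. I'll move above the near side for a closer wrist view, going around the robot at height.

```bash
python3 -m crank '[{"dx":3,"dy":-2.5,"dz":1,"turn":0.07,"fingers":0},{"dx":6,"dy":-5,"dz":2,"turn":0.07},{"dx":9,"dy":-8,"dz":2,"turn":0.07},{"dx":12,"dy":-11,"dz":2,"turn":0.07},{"dx":15,"dy":-14,"dz":2,"turn":0.07},{"dx":18,"dy":-17,"dz":2,"turn":0.07},{"dx":21,"dy":-20,"dz":2,"turn":0.07},{"dx":24,"dy":-23,"dz":2,"turn":0.07},{"dx":26,"dy":-26.5,"dz":2,"turn":0.07},{"dx":27,"dy":-30.5,"dz":2,"turn":0.07},{"dx":28,"dy":-34.5,"dz":2,"turn":0.07},{"dx":28.5,"dy":-38.5,"dz":2,"turn":0.07},{"dx":29,"dy":-42.5,"dz":2,"turn":0.07},{"dx":29.5,"dy":-46.5,"dz":2,"turn":0.07},{"dx":30,"dy":-50.5,"dz":2,"turn":0.07},{"dx":30.5,"dy":-54.5,"dz":2,"turn":0.07},{"dx":30.5,"dy":-58.5,"dz":2,"turn":0.07},{"dx":30.5,"dy":-62.5,"dz":2,"turn":0.07},{"dx":30.5,"dy":-66.5,"dz":2,"turn":0.07},{"dx":30.5,"dy":-68.5,"dz":2,"turn":0.07}]'; python3 - <<'E'
from h import *
c=grab('wrist','w1.png'); s=read_state(); print(s['tcp_pos'],s['orientation'],s['force'],s['joints'].round(2) if hasattr(s['joints'],'round') else s['joints'])
E
```

```text
[0.15636381 0.65646454 0.23105669] [-3.66566460e-01 -3.12005278e+00  8.02164558e-04] [ 0.35656265  0.18809367 -0.16465682] [-1.49  0.43  0.07  1.61 -0.03  1.11 -0.07]$[1]: bad value
```

View pics/w1.png

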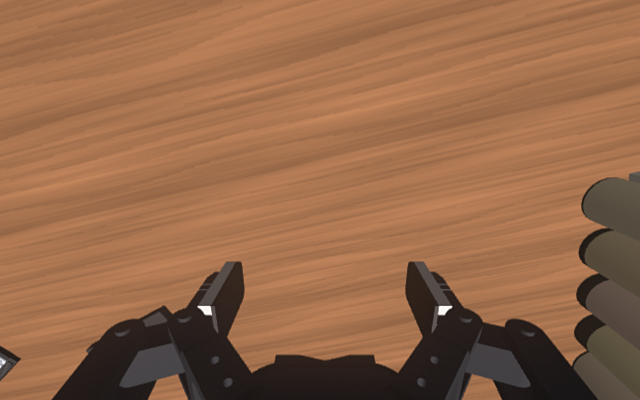

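The call was refused because every row must give all the keys. The arm has not moved.

```bash
python3 -m crank '[{"fingers":0,"dx":3,"dy":-2.5,"dz":1,"turn":0.07},{"fingers":0,"dx":6,"dy":-5,"dz":2,"turn":0.07},{"fingers":0,"dx":9,"dy":-8,"dz":2,"turn":0.07},{"fingers":0,"dx":12,"dy":-11,"dz":2,"turn":0.07},{"fingers":0,"dx":15,"dy":-14,"dz":2,"turn":0.07},{"fingers":0,"dx":18,"dy":-17,"dz":2,"turn":0.07},{"fingers":50,"dx":21,"dy":-20,"dz":2,"turn":0.07},{"fingers":105,"dx":24,"dy":-23,"dz":2,"turn":0.07},{"fingers":105,"dx":26,"dy":-26.5,"dz":2,"turn":0.07},{"fingers":105,"dx":27,"dy":-30.5,"dz":2,"turn":0.07},{"fingers":105,"dx":28,"dy":-34.5,"dz":2,"turn":0.07},{"fingers":105,"dx":28.5,"dy":-38.5,"dz":2,"turn":0.07},{"fingers":105,"dx":29,"dy":-42.5,"dz":2,"turn":0.07},{"fingers":105,"dx":29.5,"dy":-46.5,"dz":2,"turn":0.07},{"fingers":105,"dx":30,"dy":-50.5,"dz":2,"turn":0.07},{"fingers":105,"dx":30.5,"dy":-54.5,"dz":2,"turn":0.07},{"fingers":105,"dx":30.5,"dy":-58.5,"dz":2,"turn":0.07},{"fingers":105,"dx":30.5,"dy":-62.5,"dz":2,"turn":0.07},{"fingers":105,"dx":30.5,"dy":-66.5,"dz":2,"turn":0.07},{"fingers":105,"dx":30.5,"dy":-68.5,"dz":2,"turn":0.07}]'; python3 - <<'E'
from h import *
c=grab('wrist','w2.png'); s=read_state(); print(s['tcp_pos'],s['orientation'],s['force'],s['joints'],s['width'])
E
```

```text
time: 1.97
tcp_pos: [0.4607, -0.033, 0.2514]
orientation: [0.263, 3.13, -0.001]
force: [0.6, -0.4, 0.1]
width: 0.0501
[ 0.4608149  -0.03496356  0.2514719 ] [ 2.66712453e-01  3.12940020e+00 -1.16296238e-03] [-1.10110009 -5.08057274 -0.25470344] [-0.56597617  0.03704904  0.52244582  2.06464876 -0.02040616  1.0441789
  1.36716813] 0.050003991481389426
```

View pics/w2.png

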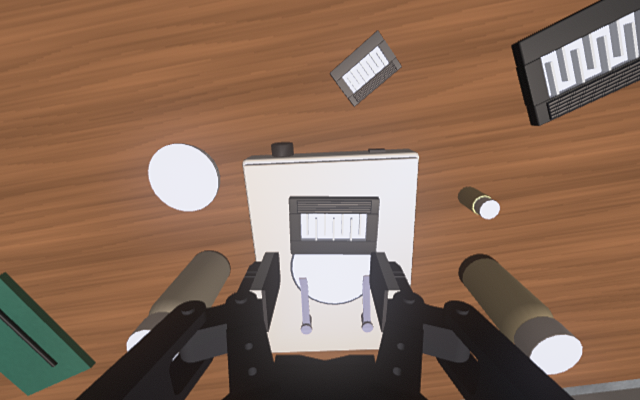

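The wrist view looks from the robot's side, with image up pointing toward the robot. The tray is at (335,225), the clips at about (305,300) and (368,300), and the base's near edge is at row 158. The tray's strip is at the top, toward the robot. I'll take a settled picture and measure.

```bash
cat > corners.py <<'E'
from meas import *
from scipy.ndimage import map_coordinates
def edge(c,a,b,z,n=25,half=5,pol=0):
    """refine line between image pts a,b by max gradient across; return world line pts"""
    g=cv2.GaussianBlur(cv2.cvtColor(c['im'],cv2.COLOR_RGB2GRAY),(0,0),.8).astype(float)
    a=np.array(a,float);b=np.array(b,float);d=(b-a)/np.linalg.norm(b-a);nrm=np.array([-d[1],d[0]])
    t=np.arange(-half,half+.01,.25);P=[]
    for k in np.linspace(.12,.88,n):
        q=a+(b-a)*k; X=q[0]+t*nrm[0];Y=q[1]+t*nrm[1]
        v=np.gradient(map_coordinates(g,[Y,X],order=1)); v=v*pol if pol else abs(v)
        i=int(np.argmax(v)); P.append(q+t[i]*nrm)
    l=cv2.fitLine(np.array(P,np.float32),cv2.DIST_HUBER,0,.01,.01).ravel()
    return l
def quad(c,C,z,half=4):
    L=[edge(c,C[i],C[(i+1)%4],z,half=half) for i in range(4)]
    out=[]
    for i in range(4):
        l,m=L[i-1],L[i]
        s=np.linalg.solve(np.stack([l[:2],-m[:2]],1),m[2:]-l[2:]); out.append(l[2:]+l[:2]*s[0])
    return np.array(out)
def report(c,nm,Q,z):
    P=rect(c,Q,z); x=(P[1]-P[0]+P[2]-P[3]); y=P[0]-P[3]+P[1]-P[2]
    print(nm,'px',Q.round(1).tolist(),'c',P.mean(0).round(4),'size',(np.linalg.norm(x)/2).round(4),(np.linalg.norm(y)/2).round(4),'yaws',np.arctan2(x[1],x[0]).round(4),np.arctan2(-y[0],y[1]).round(4))
    return P
E
python3 - <<'E'
from corners import *
c=grab('wrist','w3.png'); print(read_state()['tcp_pos'],read_state()['orientation'],read_state()['force'])
cv2.imwrite('pics/w3c.png',cv2.resize(c['im'][140:340,235:425,::-1],None,fx=3,fy=3,interpolation=cv2.INTER_CUBIC))
E
```

```text
[ 0.4610465  -0.03220423  0.25138725] [ 2.65600524e-01  3.12971846e+00 -5.49923115e-04] [0.17780744 0.20179369 0.33462571]
```

View pics/w3c.png

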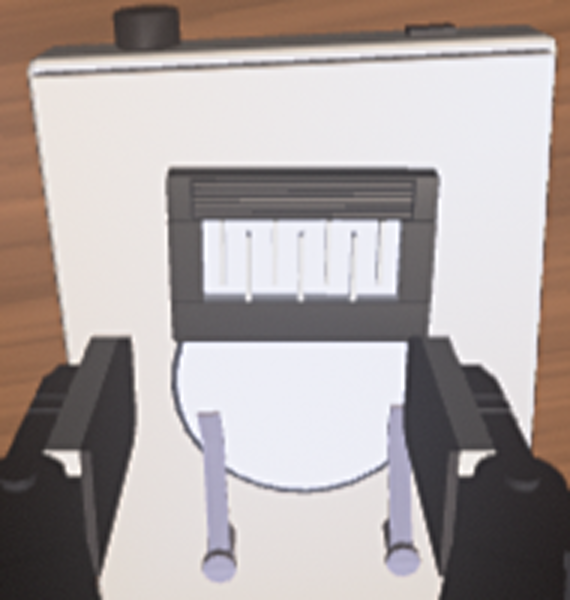

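```bash
python3 - <<'E'
from corners import *
c=grab('wrist')
f=lambda u,v:((u+.5)/3-.5+235,(v+.5)/3-.5+140)
# tray far edge, near edge
def ln(a,b,z,half=2.5):
    l=edge(c,f(*a),f(*b),z,half=half); 
    A,B=[np.array(onz(c,*(l[2:]+l[:2]*t),z)[:2]) for t in (-20,20)]
    if abs(B-A)[0]>abs(B-A)[1]: yaw=np.arctan2(*( (B-A)*np.sign((B-A)[0]))[::-1])
    else: d=(B-A)*np.sign((B-A)[1]); yaw=np.arctan2(-d[0],d[1])
    return A,(B-A)/np.linalg.norm(B-A),yaw
def X(l,m):
    s=np.linalg.solve(np.stack([l[1],-m[1]],1),m[0]-l[0]); return l[0]+l[1]*s[0]
far=ln((174,341),(433,341),.067); R_=ln((168,182),(174,338),.067); L_=ln((438,182),(432,338),.067)
print('tray yaw far,right,left',far[2],R_[2],L_[2])
FR,FL=X(far,R_),X(far,L_); print('FR FL',FR,FL,np.linalg.norm(FL-FR))
yaw=far[2]; ctr=(FR+FL)/2-.038*np.array([np.cos(yaw),np.sin(yaw)]); print('tray ctr',ctr)
for p in [(192,182),(413,180),(412,219),(194,219)]: print('strip',onz(c,*f(*p),.0685))
near=ln((35,75),(553,50),.055); pr=ln((31,75),(68,325),.055);pl=ln((553,52),(537,400),.055)
print('plate yaw near,right,left',near[2],pr[2],pl[2]); NR,NL=X(near,pr),X(near,pl); print(NR,NL,np.linalg.norm(NR-NL))
y=near[2]; print('plate ctr',(NR+NL)/2+.145*np.array([np.cos(y),np.sin(y)]))
for p in [(219,565),(402,560)]: print('post',onz(c,*f(*p),.082))
# glass from rim arc points, by gradient along radial rays
rim=[(173,372),(176,404),(190,438),(215,466),(250,485),(300,491),(345,484),(380,465)]
P=np.array([onz(c,*f(*p),.055)[:2] for p in rim]); A=np.c_[2*P,np.ones(len(P))]; s=np.linalg.lstsq(A,(P**2).sum(1),rcond=None)[0]
print('glass',s[:2],'r',np.sqrt(s[2]+s[0]**2+s[1]**2))
E
```

```text
tray yaw far,right,left -0.1695814713223189 -0.1748092064992737 -0.14676431095185757
FR FL [ 0.54615079 -0.0920792 ] [0.56475935 0.01659916] 0.11025998934772069
tray ctr [ 0.51800016 -0.03132677]
strip [ 0.47732363 -0.06696057  0.0685    ]
strip [0.49137818 0.01999843 0.0685    ]
strip [0.50781948 0.01768579 0.0685    ]
strip [ 0.49291557 -0.06928537  0.0685    ]
plate yaw near,right,left -0.10847094284868178 -0.11684874254678684 -0.1170692118898925
[ 0.42753148 -0.12645755] [0.4500325  0.08016647] 0.20784556568955131
plate ctr [ 0.5829298 -0.038843 ]
post [ 0.65364857 -0.08897556  0.082     ]
post [ 0.66478499 -0.00721926  0.082     ]
glass [ 0.58576829 -0.04105788] r 0.056642618613353256
```

Wrist, side and scene agree to within a few millimetres. The stage centre is about (0.5855, −0.041) with yaw −0.12, and the tray is about (0.521, −0.032) with yaw −0.167. The strip centre is therefore about (0.4925, −0.026). I'll descend to 2 cm above the strip and check.

```bash
python3 -m crank '[{"fingers":105,"dx":1.6,"dy":0.3,"dz":-3,"turn":0},{"fingers":105,"dx":3.2,"dy":0.6,"dz":-7,"turn":0},{"fingers":105,"dx":3.2,"dy":0.6,"dz":-10.5,"turn":0},{"fingers":105,"dx":3.2,"dy":0.6,"dz":-14,"turn":0},{"fingers":105,"dx":3.2,"dy":0.6,"dz":-16,"turn":0},{"fingers":105,"dx":3.2,"dy":0.6,"dz":-16,"turn":0},{"fingers":105,"dx":3.2,"dy":0.6,"dz":-16,"turn":0}]'; python3 - <<'E'
from h import *
c=grab('side','s4.png'); s=read_state(); print(s['tcp_pos'],s['orientation'],s['force'])
cv2.imwrite('pics/s4c.png',cv2.resize(c['im'][150:310,260:440,::-1],None,fx=3.5,fy=3.5,interpolation=cv2.INTER_CUBIC))
c=grab('wrist','w4.png')
E
```

```text
time: 2.7
tcp_pos: [0.4928, -0.0234, 0.0909]
orientation: [-0.261, -3.129, 0.001]
force: [1.0, -0.3, 0.9]
width: 0.0504
[ 0.49373293 -0.02343308  0.09207548] [2.61150979e-01 3.13007588e+00 3.01771297e-05] [0.23429951 1.38299603 0.7941283 ]
```

View pics/s4c.png

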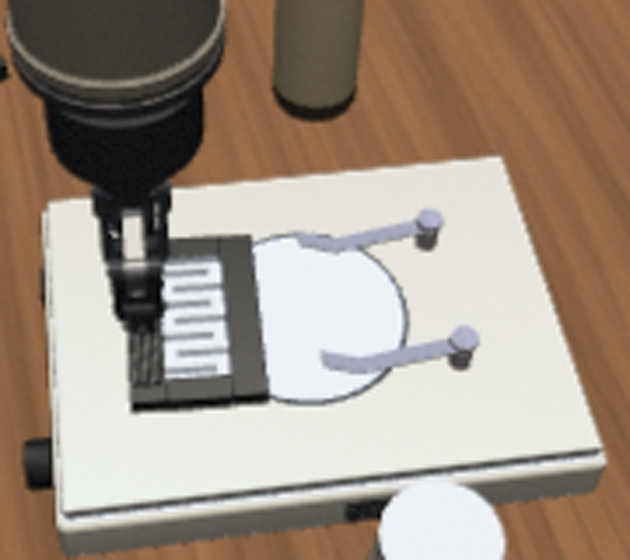

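View pics/w4.png

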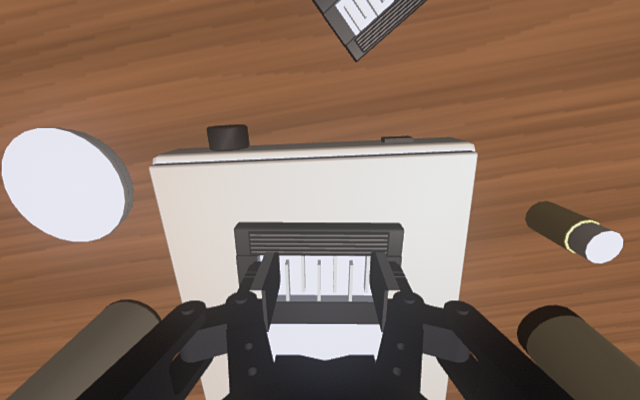

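```bash
python3 - <<'E'
from h import *
c=grab('wrist'); s=read_state(); print(s['tcp_pos'],s['orientation'])
cv2.imwrite('pics/w5c.png',cv2.resize(c['im'][130:340,150:480,::-1],None,fx=2.4,fy=2.4,interpolation=cv2.INTER_CUBIC))
E
```

```text
[ 0.49437043 -0.023515    0.09289769] [2.61144509e-01 3.12786696e+00 1.35133232e-03]
```

View pics/w5c.png

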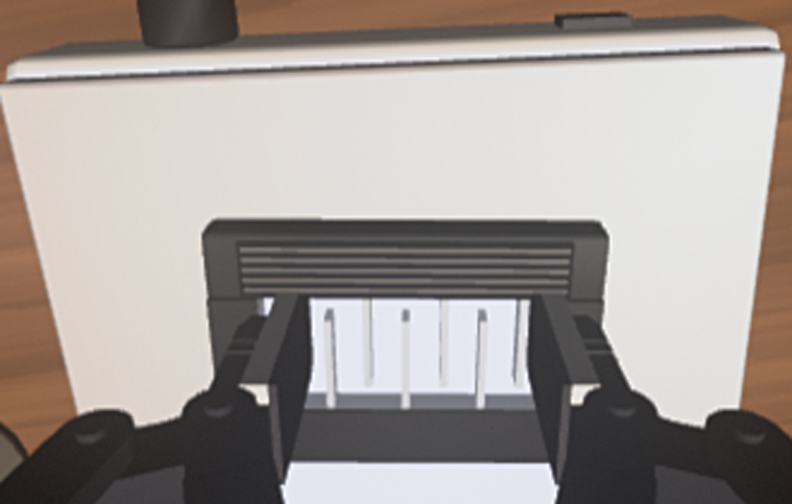

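```bash
python3 - <<'E'
from h import *
c=grab('wrist'); s=read_state(); print(s['tcp_pos'],s['orientation'],s['force'])
f=lambda u,v:((u+.5)/2.4-.5+150,(v+.5)/2.4-.5+130)
P=[onz(c,*f(*p),.0685) for p in [(240,241),(573,243),(571,294),(238,294)]]
for p in P: print(p.round(4))
print('ctr',np.mean(P,0), 'wid',np.linalg.norm(P[0]-P[1]))
d=P[1]-P[0]+P[2]-P[3]; print('yaw',np.arctan2(-d[0],d[1]))
Rm=R.from_rotvec(s['orientation']).as_matrix(); print(Rm.round(3))
for w in (-.025,.025):
  for x in (-.011,.011):
    for z in (-.006,):
      q=proj(c,np.array(s['tcp_pos'])+Rm@np.array([x,w,z])); print(w,x,((q+.5-[150,130])*2.4).round())
E
```

```text
[ 0.49432299 -0.02353399  0.09288319] [2.61257335e-01 3.12770485e+00 1.57515856e-03] [ 0.55963372 -0.54294223 -0.34871981]
[ 0.4764 -0.0692  0.0685]
[0.4917 0.0177 0.0685]
[0.5068 0.0158 0.0685]
[ 0.4917 -0.0737  0.0685]
ctr [ 0.49167423 -0.0273502   0.0685    ] wid 0.08828995624093115
yaw -0.17082077203017876
[[-0.986  0.166  0.003]
 [ 0.166  0.986  0.001]
 [-0.003  0.001 -1.   ]]
-0.025 -0.011 [315. 378.]
-0.025 0.011 [310. 294.]
0.025 -0.011 [529. 378.]
0.025 0.011 [534. 293.]
```

The fingertip projection matches the image (tips at crop (310,295) and (534,295)). The strip centre is (0.4917, −0.0274), so I'll shift −2.5 mm in x and −4 mm in y and come down to just above contact.

```bash
python3 -m crank '[{"fingers":105,"dx":-0.25,"dy":-0.4,"dz":-1,"turn":0},{"fingers":105,"dx":-0.25,"dy":-0.4,"dz":-2,"turn":0},{"fingers":105,"dx":-0.25,"dy":-0.4,"dz":-2.6,"turn":0},{"fingers":105,"dx":-0.25,"dy":-0.4,"dz":-2.6,"turn":0},{"fingers":105,"dx":-0.25,"dy":-0.4,"dz":-2.6,"turn":0}]'; python3 - <<'E'
from h import *
s=read_state(); print(s['time'],s['tcp_pos'],s['force'])
E
```

```text
time: 3.32
tcp_pos: [0.4915, -0.0277, 0.0662]
orientation: [0.262, 3.129, 0.001]
force: [0.6, 0.0, 0.3]
width: 0.0504
3.3167 [ 0.49149059 -0.02771618  0.06620483] [0.57060741 0.02597154 0.2925927 ]
```

```bash
python3 -m crank '[{"fingers":105,"dx":0,"dy":0,"dz":-0.1,"turn":0},{"fingers":105,"dx":0,"dy":0,"dz":-0.2,"turn":0},{"fingers":105,"dx":0,"dy":0,"dz":-0.3,"turn":0},{"fingers":105,"dx":0,"dy":0,"dz":-0.3,"turn":0},{"fingers":105,"dx":0,"dy":0,"dz":-0.3,"turn":0}]'
```

```text
time: 3.73
tcp_pos: [0.4932, -0.0278, 0.0652]
orientation: [0.262, 3.125, 0.003]
force: [-10.0, -0.0, 51.1]
width: 0.0504
```

Contact is stiffer than expected, at 51 N for about 2 mm. I'll ease to about 0.7 mm of press.

```bash
python3 -m crank '[{"fingers":105,"dx":-0.1,"dy":0,"dz":-0.06,"turn":0},{"fingers":105,"dx":-0.1,"dy":0,"dz":-0.06,"turn":0}]'
```

```text
time: 3.9
tcp_pos: [0.4931, -0.0279, 0.0654]
orientation: [0.263, 3.123, 0.004]
force: [-2.2, 0.3, 21.9]
width: 0.0503
```

```bash
python3 -m crank '[{"fingers":105,"dx":0.2,"dy":-0.03,"dz":-0.07,"turn":0},{"fingers":105,"dx":0.5,"dy":-0.08,"dz":-0.07,"turn":0.01},{"fingers":105,"dx":0.8,"dy":-0.12,"dz":-0.07,"turn":0.015},{"fingers":105,"dx":1.1,"dy":-0.17,"dz":-0.07,"turn":0.02},{"fingers":105,"dx":1.4,"dy":-0.21,"dz":-0.07,"turn":0.03},{"fingers":105,"dx":1.7,"dy":-0.26,"dz":-0.07,"turn":0.04},{"fingers":105,"dx":2,"dy":-0.3,"dz":-0.07,"turn":0.05},{"fingers":105,"dx":2,"dy":-0.3,"dz":-0.07,"turn":0.05}]'; python3 - <<'E'
from h import *
s=read_state(); print(s['orientation'])
c=grab('wrist','w6.png'); s=read_state(); print(s['tcp_pos'],s['force'])
cv2.imwrite('pics/w6c.png',cv2.resize(c['im'][130:340,150:480,::-1],None,fx=2.4,fy=2.4,interpolation=cv2.INTER_CUBIC))
c=grab('side','s6.png')
cv2.imwrite('pics/s6c.png',cv2.resize(c['im'][150:310,260:440,::-1],None,fx=3.5,fy=3.5,interpolation=cv2.INTER_CUBIC))
E
```

```text
time: 4.57
tcp_pos: [0.5145, -0.0311, 0.0654]
orientation: [0.184, 3.127, 0.005]
force: [-0.1, -0.2, 17.1]
width: 0.0505
[0.18351013 3.12700295 0.00513469]
[ 0.51448264 -0.03109044  0.06545478] [ 0.14503124 -0.37707195 16.44460259]
```

View pics/w6c.png

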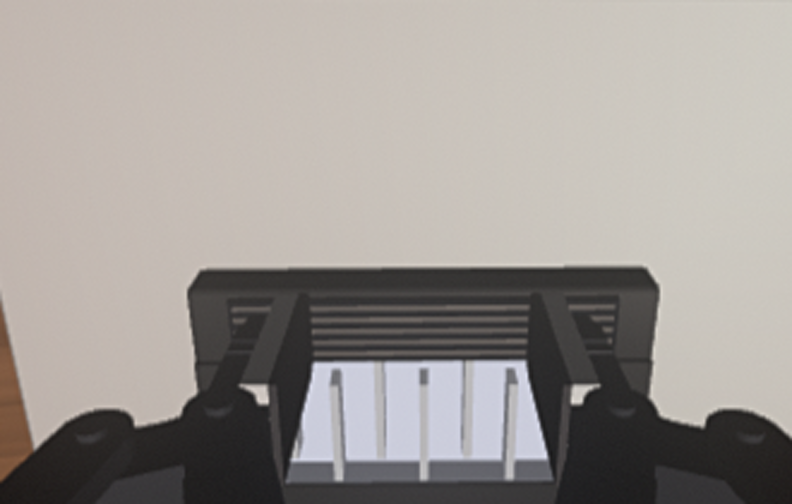

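View pics/s6c.png

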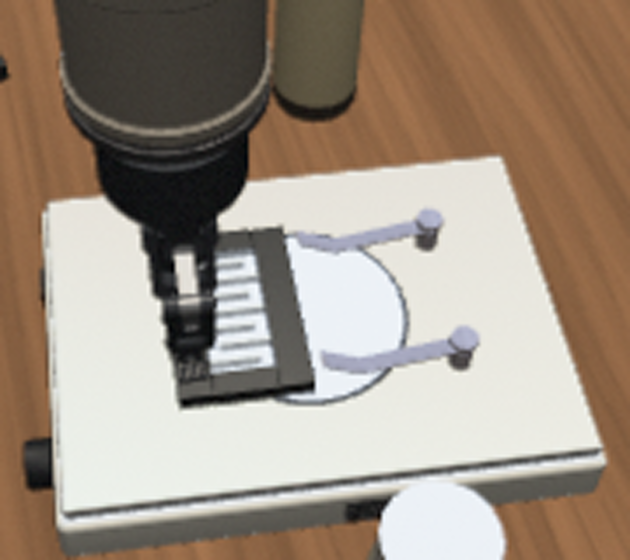

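The tray follows the fingers with about 17 N of press, and there is no slip. I'll measure squareness against the plate in both fixed views.

```bash
python3 - <<'E'
from corners import *
def ln(c,f,a,b,z,half=2):
    l=edge(c,f(*a),f(*b),z,half=half)
    A,B=[np.array(onz(c,*(l[2:]+l[:2]*t),z)[:2]) for t in (-15,15)]
    d=B-A
    yaw=np.arctan2(*(d*np.sign(d[0]))[::-1]) if abs(d[0])>abs(d[1]) else np.arctan2(*(-(d*np.sign(d[1]))*[1,-1]))
    return A,d/np.linalg.norm(d),round(float(yaw),4)
def X(l,m):
    s=np.linalg.solve(np.stack([l[1],-m[1]],1),m[0]-l[0]); return (l[0]+l[1]*s[0]).round(4)
c=grab('side'); f=lambda u,v:((u+.5)/3.5-.5+260,(v+.5)/3.5-.5+150)
print('side tray far',(a:=ln(c,f,(283,228),(313,383),.067))[2],'right',(b:=ln(c,f,(184,398),(310,383),.067))[2],'FR',X(a,b))
pn=ln(c,f,(50,205),(66,512),.055);pl=ln(c,f,(240,184),(495,158),.055);pf=ln(c,f,(500,158),(600,450),.055);pr=ln(c,f,(70,511),(598,449),.055)
print('plate',pn[2],pl[2],pf[2],pr[2]); C=[X(pn,pl),X(pl,pf),X(pf,pr),X(pr,pn)]; print(C,np.mean(C,0))
c=grab('scene','sc6.png')
cv2.imwrite('pics/sc6c.png',cv2.resize(c['im'][150:300,195:345,::-1],None,fx=3.9,fy=3.9,interpolation=cv2.INTER_CUBIC))
E
```

```text
side tray far -0.1104 right -0.1183 FR [ 0.5742 -0.0962]
plate -0.1202 -0.1227 -0.1244 -0.1227
[array([0.451 , 0.0808]), array([0.7402, 0.0451]), array([ 0.7143, -0.162 ]), array([ 0.426 , -0.1264])] [ 0.582875 -0.040625]
```

View pics/sc6c.png

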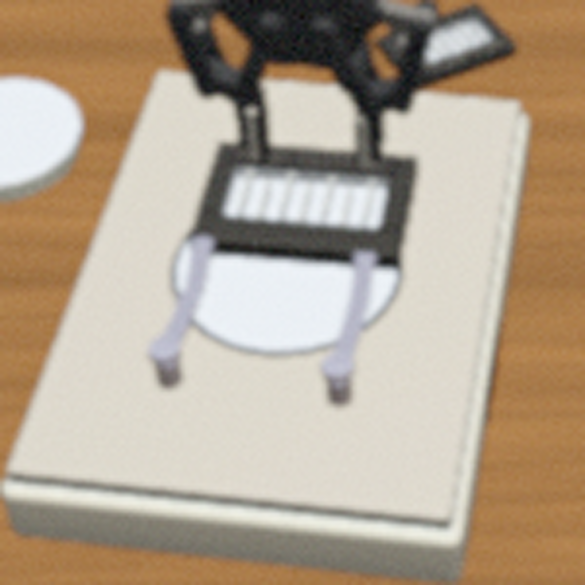

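Side view: the plate yaw is −0.1225 and the tray about −0.115, so it is nearly square. About 40 mm remains along stage x and 1 mm in +y. I'll slide under the clips with about 20 N of press, stopping a little short for a check.

```bash
python3 -m crank '[{"fingers":105,"dx":0.2,"dy":-0.02,"dz":-0.08,"turn":-0.003},{"fingers":105,"dx":0.4,"dy":-0.04,"dz":-0.08,"turn":-0.006},{"fingers":105,"dx":0.6,"dy":-0.06,"dz":-0.08,"turn":-0.006},{"fingers":105,"dx":0.8,"dy":-0.08,"dz":-0.08,"turn":-0.006},{"fingers":105,"dx":1.0,"dy":-0.1,"dz":-0.08,"turn":-0.006},{"fingers":105,"dx":1.2,"dy":-0.12,"dz":-0.08,"turn":-0.006},{"fingers":105,"dx":1.4,"dy":-0.14,"dz":-0.08,"turn":-0.006},{"fingers":105,"dx":1.6,"dy":-0.16,"dz":-0.08,"turn":-0.006},{"fingers":105,"dx":1.8,"dy":-0.18,"dz":-0.08,"turn":-0.006},{"fingers":105,"dx":2.0,"dy":-0.2,"dz":-0.08,"turn":-0.006},{"fingers":105,"dx":2.2,"dy":-0.22,"dz":-0.08,"turn":-0.006},{"fingers":105,"dx":2.4,"dy":-0.24,"dz":-0.08,"turn":-0.006},{"fingers":105,"dx":2.6,"dy":-0.26,"dz":-0.08,"turn":-0.006},{"fingers":105,"dx":2.8,"dy":-0.28,"dz":-0.08,"turn":-0.006},{"fingers":105,"dx":3.0,"dy":-0.3,"dz":-0.08,"turn":-0.006},{"fingers":105,"dx":3.2,"dy":-0.32,"dz":-0.08,"turn":-0.006},{"fingers":105,"dx":3.4,"dy":-0.34,"dz":-0.08,"turn":-0.006},{"fingers":105,"dx":3.6,"dy":-0.36,"dz":-0.08,"turn":-0.006},{"fingers":105,"dx":3.7,"dy":-0.37,"dz":-0.08,"turn":-0.006},{"fingers":105,"dx":3.7,"dy":-0.37,"dz":-0.08,"turn":-0.006}]'; python3 - <<'E'
from h import *
c=grab('side','s7.png')
cv2.imwrite('pics/s7c.png',cv2.resize(c['im'][150:310,260:440,::-1],None,fx=3.5,fy=3.5,interpolation=cv2.INTER_CUBIC))
c=grab('wrist','w7.png')
cv2.imwrite('pics/w7c.png',cv2.resize(c['im'][130:340,150:480,::-1],None,fx=2.4,fy=2.4,interpolation=cv2.INTER_CUBIC))
c=grab('scene','sc7.png')
cv2.imwrite('pics/sc7c.png',cv2.resize(c['im'][150:300,195:345,::-1],None,fx=3.9,fy=3.9,interpolation=cv2.INTER_CUBIC))
s=read_state();print(s['tcp_pos'],s['force'],s['time'])
E
```

```text
time: 6.43
tcp_pos: [0.5521, -0.035, 0.0655]
orientation: [0.194, 3.125, 0.006]
force: [-4.8, -0.3, 21.0]
width: 0.0502
[ 0.55211472 -0.03497315  0.06544953] [-4.39171535  0.55095045 19.6698379 ] 6.5833
```

View pics/s7c.png

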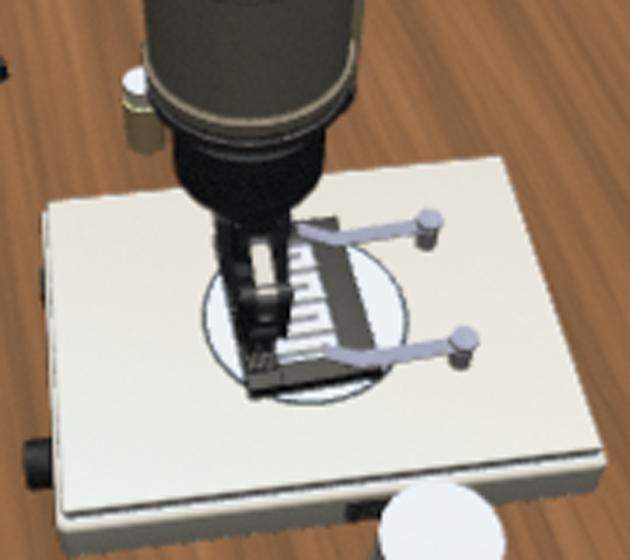

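View pics/w7c.png

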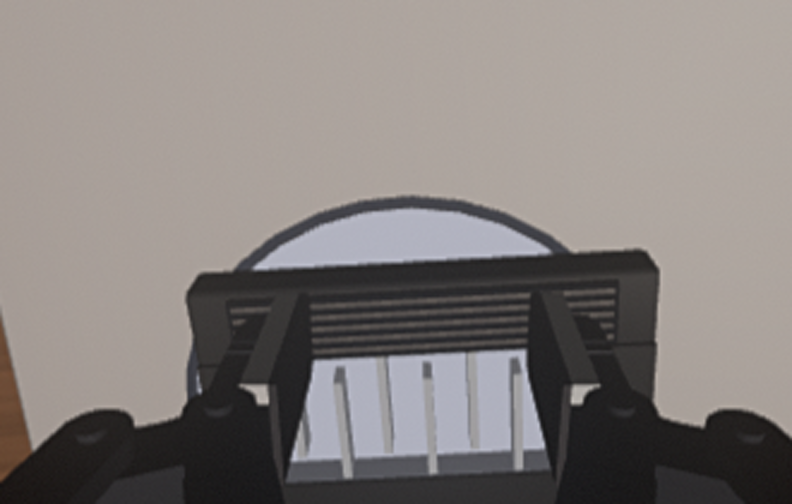

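View pics/sc7c.png

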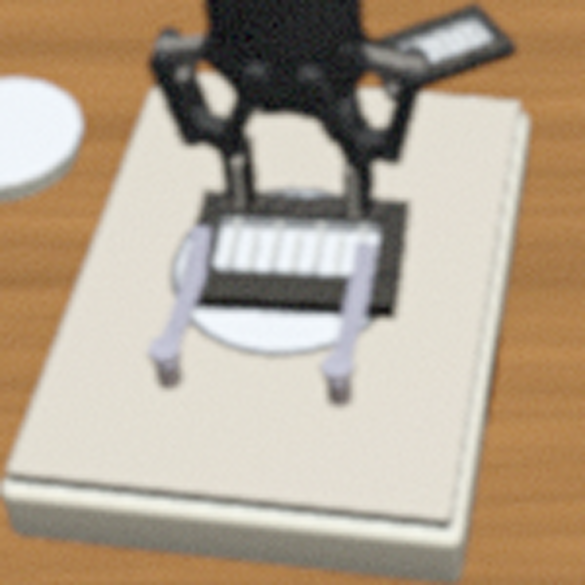

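The far margin is under both clips, with its bend at side crop (345,240) and (375,362). But the tray has yawed about +0.04 rad relative to the fingers: in the wrist view its near edge runs from (195,278) to (655,255). I'll measure it.

```bash
cat >> corners.py <<'E'
def ln(c,f,a,b,z,half=2):
    l=edge(c,f(*a),f(*b),z,half=half)
    A,B=[np.array(onz(c,*(l[2:]+l[:2]*t),z)[:2]) for t in (-15,15)]
    d=B-A
    yaw=np.arctan2(*(d*np.sign(d[0]))[::-1]) if abs(d[0])>abs(d[1]) else np.arctan2(*(-(d*np.sign(d[1]))*[1,-1]))
    return A,d/np.linalg.norm(d),round(float(yaw),4)
def X(l,m):
    s=np.linalg.solve(np.stack([l[1],-m[1]],1),m[0]-l[0]); return (l[0]+l[1]*s[0]).round(4)
def tost(p,c=(.5829,-.0406),y=-.1225):
    d=np.array(p)[:2]-c; return np.array([d@[np.cos(y),np.sin(y)],d@[-np.sin(y),np.cos(y)]]).round(4)
fs=lambda u,v:((u+.5)/3.5-.5+260,(v+.5)/3.5-.5+150)
fw=lambda u,v:((u+.5)/2.4-.5+150,(v+.5)/2.4-.5+130)
fc=lambda u,v:((u+.5)/3.9-.5+195,(v+.5)/3.9-.5+150)
E
python3 - <<'E'
from corners import *
c=grab('side')
a=ln(c,fs,(348,250),(372,345),.067,1.5); b=ln(c,fs,(258,390),(375,374),.067,2); b0=ln(c,fs,(258,397),(380,380),.055,2)
print('side far',a[2],'right',b[2],b0[2],'FR st',tost(X(a,b)))
w=grab('wrist')
n=ln(w,fw,(205,295),(650,276),.067,2)
print('near edge yaw',n[2])
S=[onz(w,*fw(*p),.0685) for p in [(229,300),(617,281)]]
d=S[1]-S[0]; print('strip near',[tost(p) for p in S],np.arctan2(-d[0],d[1]), np.linalg.norm(d))
# glass centre via rim outer arc
P=np.array([onz(w,*fw(*p),.055)[:2] for p in [(236,268),(270,239),(315,216),(360,203),(410,198),(460,202),(510,217),(550,237),(573,251)]])
A=np.c_[2*P,np.ones(len(P))]; s=np.linalg.lstsq(A,(P**2).sum(1),rcond=None)[0]; print('glass',s[:2],'r',np.sqrt(s[2]+s[0]**2+s[1]**2))
print('rim near point', tost(onz(w,*fw(410,198),.055)), read_state()['tcp_pos'],tost(read_state()['tcp_pos']))
E
```

```text
side far -0.0609 right -0.0746 -0.0499 FR st [ 0.037 -0.054]
near edge yaw -0.0698
strip near [array([-0.0392, -0.0421]), array([-0.0437,  0.046 ])] -0.07160852370562608 0.08823057227825877
glass [ 0.58501119 -0.04125243] r 0.060912062957609654
rim near point [-0.0588 -0.0008] [ 0.55207261 -0.03498266  0.06541371] [-0.0313  0.0018]
```

```bash
python3 - <<'E'
from corners import *
c=grab('scene')
l=lambda a,b,z=.067,h=1.5: ln(c,fc,a,b,z,h)
far=l((205,302),(335,309)); rt=l((205,200),(197,235)); lf=l((408,210),(395,305)); 
print('yaws',far[2],rt[2],lf[2]); print('FL',tost(X(far,lf)))
print('hand FL,FR,NL', [tost(onz(c,*fc(*p),.067)) for p in [(392,313),(198,300),(409,202)]])
pl=[l((522,110),(450,515),.055),l((446,522),(10,478),.055),l((8,470),(160,80),.055)]
print('plate yaw',[p[2] for p in pl]); FL=X(pl[0],pl[1]);FR=X(pl[1],pl[2]); print('stage FL FR',tost(FL),tost(FR),np.linalg.norm(FL-FR))
rim=[(172,270),(180,300),(205,328),(240,346),(280,353),(320,348),(352,335)]
P=np.array([onz(c,*fc(*p),.055)[:2] for p in rim]);A=np.c_[2*P,np.ones(len(P))]; s=np.linalg.lstsq(A,(P**2).sum(1),rcond=None)[0]; print('glass',tost(s[:2]),'r',np.sqrt(s[2]+s[0]**2+s[1]**2))
c=grab('side')
rim=[(203,320),(205,300),(215,270),(232,252),(210,348),(230,375),(408,320),(405,295),(390,268),(365,247),(385,380),(402,352),(300,402),(330,401)]
P=np.array([onz(c,*fs(*p),.055)[:2] for p in rim]);A=np.c_[2*P,np.ones(len(P))]; s=np.linalg.lstsq(A,(P**2).sum(1),rcond=None)[0]; print('side glass',tost(s[:2]),'r',np.sqrt(s[2]+s[0]**2+s[1]**2))
cv2.imwrite('pics/s8c.png',cv2.resize(c['im'][200:280,310:390,::-1],None,fx=7,fy=7,interpolation=cv2.INTER_CUBIC))
E
```

```text
yaws -0.0666 -0.2014 -0.0626
FL [0.0396 0.0609]
hand FL,FR,NL [array([0.0376, 0.0595]), array([ 0.0414, -0.0375]), array([-0.0406,  0.0561])]
plate yaw [-0.1375, -0.1165, -0.1217]
stage FL FR [0.1527 0.1048] [ 0.154  -0.1057] 0.2105304253546266
glass [-0.0005  0.0002] r 0.06028039954975296
side glass [0.0022 0.0022] r 0.060180875577239085
```

View pics/s8c.png

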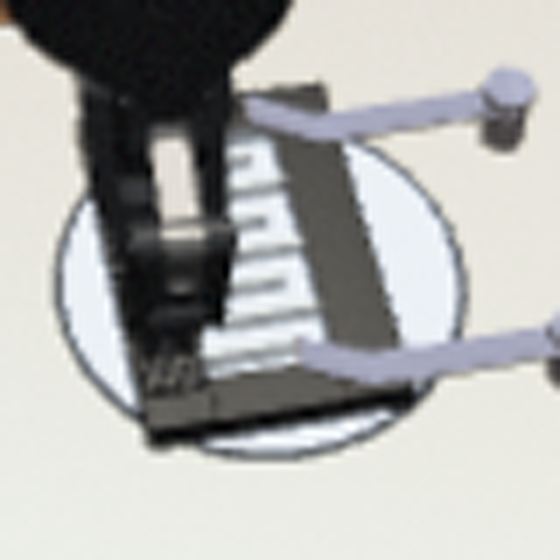

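Scene, side and wrist agree on a yaw error of about +0.055. I'll turn the tray back with the fingertips still pressing, and advance 2 mm.

```bash
python3 -m crank '[{"fingers":105,"dx":0.05,"dy":0,"dz":-0.08,"turn":-0.015},{"fingers":105,"dx":0.1,"dy":-0.02,"dz":-0.08,"turn":-0.03},{"fingers":105,"dx":0.15,"dy":-0.02,"dz":-0.08,"turn":-0.045},{"fingers":105,"dx":0.2,"dy":-0.03,"dz":-0.08,"turn":-0.06},{"fingers":105,"dx":0.2,"dy":-0.03,"dz":-0.08,"turn":-0.06},{"fingers":105,"dx":0.2,"dy":-0.03,"dz":-0.08,"turn":-0.06}]'; python3 - <<'E'
from h import *
c=grab('side','s9.png')
cv2.imwrite('pics/s9c.png',cv2.resize(c['im'][200:280,310:390,::-1],None,fx=7,fy=7,interpolation=cv2.INTER_CUBIC))
c=grab('wrist','w9.png')
cv2.imwrite('pics/w9c.png',cv2.resize(c['im'][130:340,150:480,::-1],None,fx=2.4,fy=2.4,interpolation=cv2.INTER_CUBIC))
s=read_state();print(s['tcp_pos'],s['force'],s['ft_torque'],s['time'])
E
```

```text
time: 7.28
tcp_pos: [0.5547, -0.0354, 0.0654]
orientation: [0.288, 3.116, 0.006]
force: [-4.1, 0.5, 21.7]
width: 0.0502
[ 0.5547121  -0.03538749  0.06546154] [-4.95866133  0.43776152 21.29286076] [-0.46702181  1.09822908 -0.01805671] 7.3833
```

View pics/s9c.png

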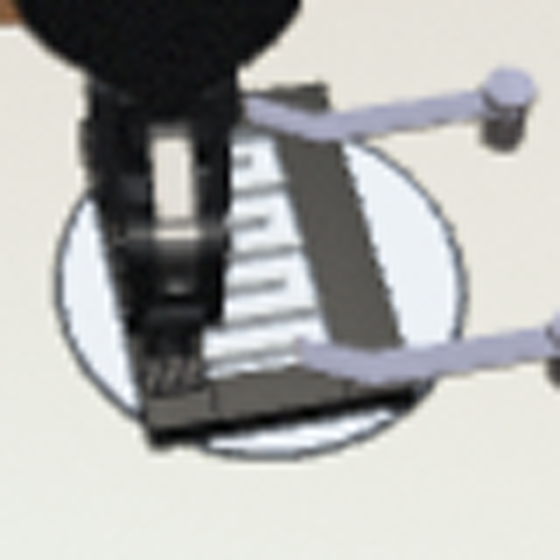

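View pics/w9c.png

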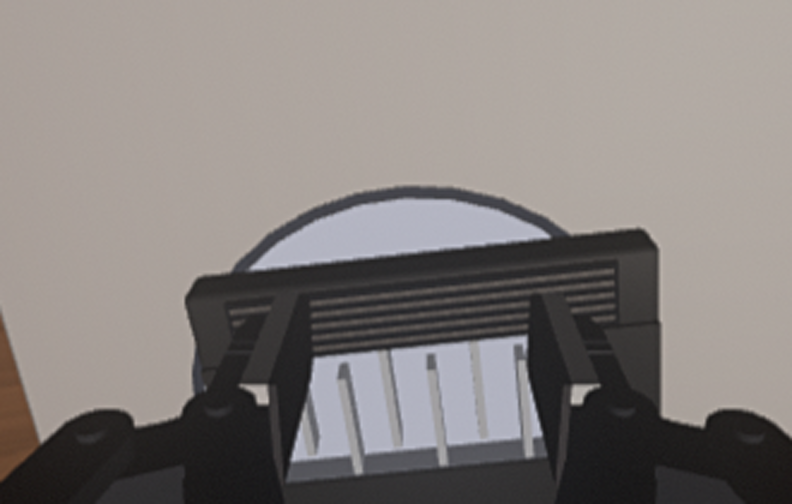

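The tool turned but the tray did not. The wrist torque (−0.47 Nm at 21 N) shows that all the press is on the right-hand fingertip, 22 mm right of centre. That explains the yaw and the slip. I'll lift the fingers straight up, look, then press on the left part of the strip with shut fingers to square it.

```bash
python3 -m crank '[{"fingers":105,"dx":0,"dy":0,"dz":1,"turn":0.03},{"fingers":150,"dx":0,"dy":0,"dz":3,"turn":0.06},{"fingers":255,"dx":-2,"dy":0,"dz":6.5,"turn":0.06},{"fingers":255,"dx":-5,"dy":0,"dz":10,"turn":0.06},{"fingers":255,"dx":-6,"dy":0,"dz":12,"turn":0.06},{"fingers":255,"dx":-6,"dy":0,"dz":12,"turn":0.06},{"fingers":255,"dx":-6,"dy":0,"dz":12,"turn":0.06},{"fingers":255,"dx":-6,"dy":0,"dz":12,"turn":0.06}]'; python3 - <<'E'
from h import *
c=grab('side','s10.png')
cv2.imwrite('pics/s10c.png',cv2.resize(c['im'][200:280,310:390,::-1],None,fx=7,fy=7,interpolation=cv2.INTER_CUBIC))
c=grab('wrist','w10.png')
cv2.imwrite('pics/w10c.png',cv2.resize(c['im'][130:340,190:450,::-1],None,fx=2.8,fy=2.8,interpolation=cv2.INTER_CUBIC))
s=read_state();print(s['tcp_pos'],s['orientation'],s['force'],s['ft_torque'],s['time'])
E
```

```text
time: 8.05
tcp_pos: [0.4949, -0.0351, 0.1853]
orientation: [0.193, 3.123, 0.007]
force: [0.8, 0.2, 0.1]
width: -0.0003
[ 0.49467399 -0.03536705  0.18455387] [0.19369605 3.12469238 0.00512437] [-0.79956608 -0.16019494  0.41631053] [-9.08242788e-05 -6.62388974e-02 -1.02175115e-02] 8.15
```

View pics/s10c.png

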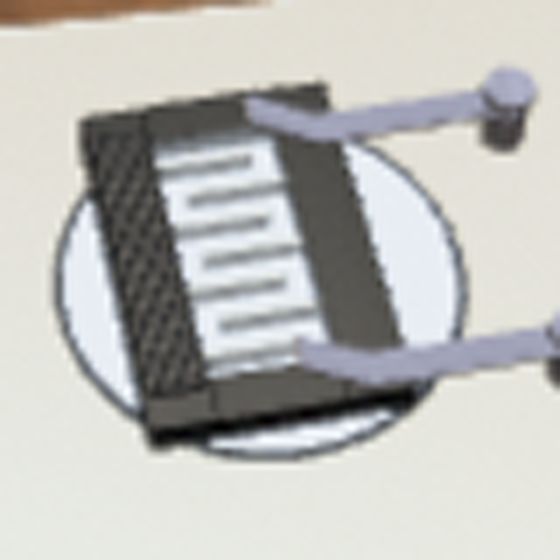

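View pics/w10c.png

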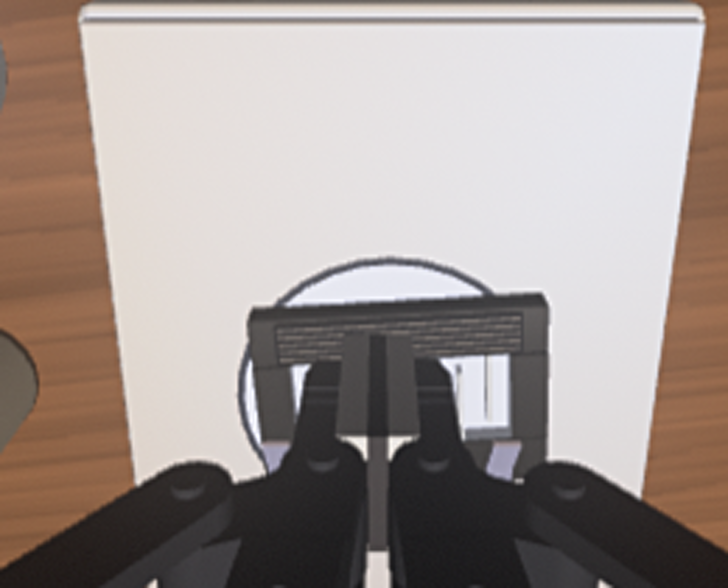

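```bash
cat >> corners.py <<'E'
f7=lambda u,v:((u+.5)/7-.5+310,(v+.5)/7-.5+200)
f28=lambda u,v:((u+.5)/2.8-.5+190,(v+.5)/2.8-.5+130)
def circ(P):
    P=np.array(P);A=np.c_[2*P,np.ones(len(P))]; s=np.linalg.lstsq(A,(P**2).sum(1),rcond=None)[0]; return s[:2],np.sqrt(s[2]+s[0]**2+s[1]**2)
E
python3 - <<'E'
from corners import *
c=grab('side')
# hand-picked strip corners (top .0685), tray top corners
for nm,L,z in [('tray',[(82,122),(325,85),(410,376),(150,412)],.067),('strip',[(88,137),(148,132),(203,385),(150,395)],.0685)]:
    P=np.array([onz(c,*f7(*p),z)[:2] for p in L]); x=P[1]-P[0]+P[2]-P[3]; y=P[0]-P[3]+P[1]-P[2]
    print('side',nm,[tost(p).tolist() for p in P],'ctr',tost(P.mean(0)),np.linalg.norm(x)/2,np.linalg.norm(y)/2,np.arctan2(x[1],x[0]),np.arctan2(-y[0],y[1]))
g,r=circ([onz(c,*f7(*p),.055)[:2] for p in [(57,270),(65,235),(85,198),(60,310),(80,360),(110,395),(465,280),(460,320),(440,355),(455,235),(425,185),(385,155),(270,458),(220,450),(320,452)]]); print('side glass',tost(g),r)
print('posts',[tost(onz(c,*f7(*p),.08)) for p in [(508,85)]])
w=grab('wrist')
g,r=circ([onz(w,*f28(*p),.055)[:2] for p in [(278,303),(305,282),(340,267),(390,259),(440,267),(470,280),(492,293),(247,340),(240,380),(243,415)]]); print('wrist glass',tost(g),r)
P=[onz(w,*f28(*p),z) for p,z in [((250,322),.067),((549,309),.067),((277,328),.0685),((521,316),.0685)]]; print('wrist NR NL, strip NR NL',[tost(p).tolist() for p in P],[np.arctan2(-(b-a)[0],(b-a)[1]) for a,b in ((P[0],P[1]),(P[2],P[3]))])
n=ln(w,f28,(85,20),(700,20),.055,2);a=ln(w,f28,(82,30),(130,450),.055,2);b=ln(w,f28,(703,30),(655,400),.055,2)
print('wrist plate yaw',n[2],a[2],b[2],'NR NL',tost(X(n,a)),tost(X(n,b)))
E
```

```text
side tray [[-0.0436, 0.0552], [0.0307, 0.0595], [0.0353, -0.0442], [-0.0374, -0.0462]] ctr [-0.0037  0.0061] 0.07358154058243874 0.10267245162678368 -0.07969872251243364 -0.0695966235046553
side strip [[-0.0427, 0.0483], [-0.0248, 0.0478], [-0.0219, -0.0405], [-0.0368, -0.0418]] ctr [-0.0315  0.0034] 0.016368946833335448 0.08926296131550367 -0.0992123769929252 -0.07343773243641899
side glass [0.0017 0.0015] 0.05887675067319372
posts [array([0.0815, 0.0424])]
wrist glass [-0.0005 -0.0015] 0.05841106051984955
wrist NR NL, strip NR NL [[-0.0395, -0.0519], [-0.0443, 0.0558], [-0.0379, -0.042], [-0.0423, 0.0456]] [np.float64(-0.07793040378935581), np.float64(-0.0714583629207433)]
wrist plate yaw -0.125 -0.1244 -0.1255 NR NL [-0.1436 -0.1043] [-0.1431  0.1036]
```

The strip and edges give the tray centre about (−4, +4) mm in the stage frame, with yaw error about +0.052. The left post measures (81.5, 42.4), against (81, 42) given, which is a good check. I'll press with shut fingers at the left part of the strip and push that side forward about 3 mm.

```bash
python3 -m crank '[{"fingers":255,"dx":3,"dy":2,"dz":-2,"turn":0},{"fingers":255,"dx":5.9,"dy":3.1,"dz":-5,"turn":0},{"fingers":255,"dx":5.9,"dy":3.1,"dz":-8.5,"turn":0},{"fingers":255,"dx":5.9,"dy":3.1,"dz":-10.5,"turn":0},{"fingers":255,"dx":5.9,"dy":3.1,"dz":-11.1,"turn":0},{"fingers":255,"dx":5.9,"dy":3.1,"dz":-11.1,"turn":0},{"fingers":255,"dx":5.9,"dy":3.1,"dz":-11.1,"turn":0}]'; python3 - <<'E'
from h import *
s=read_state();print(s['tcp_pos'],s['orientation'],s['force'],s['ft_torque'],s['time'])
E
python3 -m crank '[{"fingers":255,"dx":0,"dy":0,"dz":-0.15,"turn":0},{"fingers":255,"dx":0,"dy":0,"dz":-0.3,"turn":0},{"fingers":255,"dx":0,"dy":0,"dz":-0.3,"turn":0}]'
```

```text
time: 8.83
tcp_pos: [0.5538, -0.005, 0.0739]
orientation: [0.195, 3.125, 0.004]
force: [0.4, -0.4, 0.6]
width: 0.0004
[ 0.5537854 -0.0049921  0.0739163] [0.19534162 3.12510762 0.00414788] [ 0.39677296 -0.36321261  0.57511909] [ 0.03371988 -0.03242699 -0.03289747] 8.8333
time: 9.08
tcp_pos: [0.5543, -0.0049, 0.0719]
orientation: [0.195, 3.123, 0.005]
force: [-0.7, 0.5, 0.5]
width: 0.0001
```

```bash
python3 -m crank '[{"fingers":255,"dx":0,"dy":0,"dz":-0.15,"turn":0},{"fingers":255,"dx":0,"dy":0,"dz":-0.2,"turn":0},{"fingers":255,"dx":0,"dy":0,"dz":-0.2,"turn":0}]'; python3 -m crank '[{"fingers":255,"dx":0,"dy":0,"dz":-0.1,"turn":0},{"fingers":255,"dx":0,"dy":0,"dz":-0.15,"turn":0},{"fingers":255,"dx":0,"dy":0,"dz":-0.15,"turn":0}]'
```

```text
time: 9.33
tcp_pos: [0.5544, -0.0048, 0.0701]
orientation: [0.195, 3.123, 0.006]
force: [0.2, 0.1, 0.3]
width: 0.0001
time: 9.58
tcp_pos: [0.5545, -0.0048, 0.0687]
orientation: [0.195, 3.123, 0.006]
force: [-0.1, 0.6, 3.7]
width: -0.0002
```

```bash
python3 -m crank '[{"fingers":255,"dx":0,"dy":0,"dz":-0.07,"turn":0},{"fingers":255,"dx":0.1,"dy":-0.03,"dz":-0.07,"turn":0},{"fingers":255,"dx":0.2,"dy":-0.06,"dz":-0.07,"turn":0},{"fingers":255,"dx":0.3,"dy":-0.09,"dz":-0.07,"turn":0},{"fingers":255,"dx":0.35,"dy":-0.1,"dz":-0.07,"turn":0},{"fingers":255,"dx":0.35,"dy":-0.1,"dz":-0.07,"turn":0}]'; python3 - <<'E'
from h import *
c=grab('side','s11.png')
cv2.imwrite('pics/s11c.png',cv2.resize(c['im'][200:280,310:390,::-1],None,fx=7,fy=7,interpolation=cv2.INTER_CUBIC))
c=grab('wrist','w11.png')
cv2.imwrite('pics/w11c.png',cv2.resize(c['im'][130:340,150:480,::-1],None,fx=2.4,fy=2.4,interpolation=cv2.INTER_CUBIC))
s=read_state();print(s['tcp_pos'],s['orientation'],s['force'],s['ft_torque'],s['time'])
E
```

```text
time: 10.08
tcp_pos: [0.5581, -0.0054, 0.0686]
orientation: [0.195, 3.123, 0.007]
force: [-3.5, 1.9, 16.4]
width: -0.0003
[ 0.55809663 -0.0054625   0.0685701 ] [0.19513119 3.12285325 0.00698163] [-4.96435455  1.35836639 15.92172352] [ 0.41099609  0.98798763 -0.06238941] 10.1833
```

View pics/s11c.png

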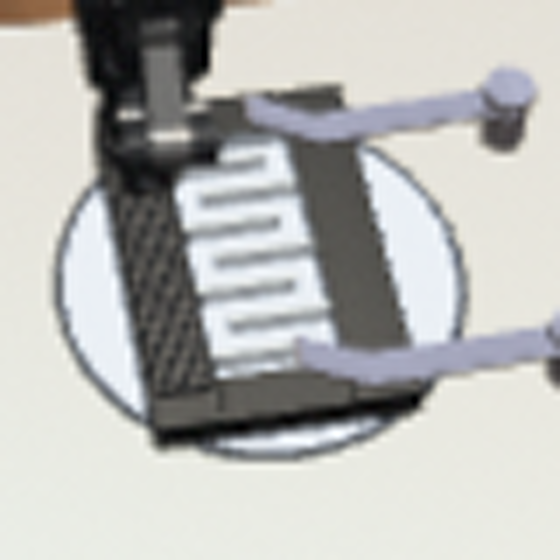

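View pics/w11c.png

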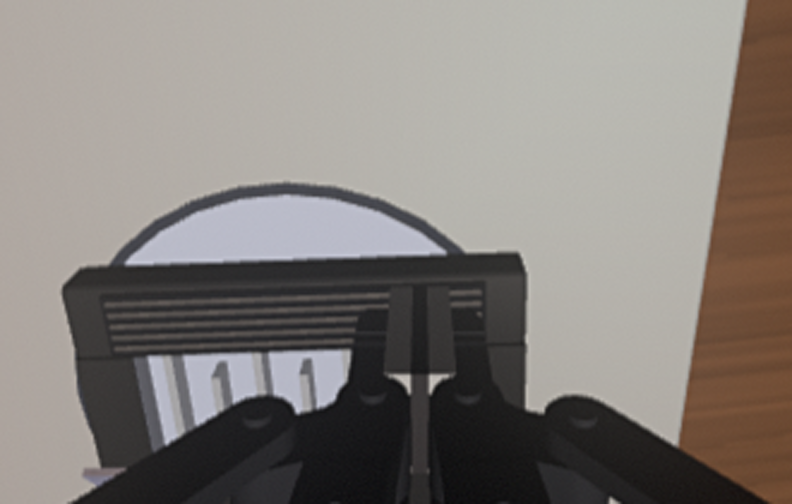

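```bash
python3 - <<'E'
from corners import *
w=grab('wrist')
n=ln(w,fw,(85,291),(370,283),.067,1.5); print('near yaw',n[2])
for a,b,z in [((65,292),(525,275),.067),((105,299),(485,285),.0685)]:
    A,B=onz(w,*fw(*a),z),onz(w,*fw(*b),z); d=B-A; print(tost(A),tost(B),np.arctan2(-d[0],d[1]),np.linalg.norm(d))
c=grab('side')
L=[(155,140),(155,140),(213,385),(158,393)]
a=ln(c,f7,(115,200),(155,390),.0685,1);b=ln(c,f7,(365,170),(402,345),.067,1.2); print('side near strip yaw',a[2],'far yaw',b[2])
print('far line mid st',tost(onz(c,*f7(384,258),.067)),'strip SR pts',tost(onz(c,*f7(213,385),.0685)),tost(onz(c,*f7(158,393),.0685)))
E
```

```text
near yaw -0.0905
[-0.0367 -0.0516] [-0.0405  0.056 ] -0.08661597583460512 0.10766533541524435
[-0.0356 -0.0418] [-0.0388  0.0466] -0.08662420460052023 0.08842127523864378
side near strip yaw -0.082 far yaw -0.0862
far line mid st [ 0.0359 -0.0046] strip SR pts [-0.0192 -0.0409] [-0.0345 -0.0414]
```

The yaw error is now +0.036 and the tray centre is about (−1.5, +3.4) mm. The shut pads also hold some torsion, so I'll add a negative turn together with a small push here.

```bash
python3 -m crank '[{"fingers":255,"dx":0.05,"dy":0,"dz":-0.1,"turn":0},{"fingers":255,"dx":0.1,"dy":-0.03,"dz":-0.1,"turn":-0.02},{"fingers":255,"dx":0.15,"dy":-0.06,"dz":-0.1,"turn":-0.04},{"fingers":255,"dx":0.2,"dy":-0.09,"dz":-0.1,"turn":-0.06},{"fingers":255,"dx":0.25,"dy":-0.1,"dz":-0.1,"turn":-0.07},{"fingers":255,"dx":0.25,"dy":-0.1,"dz":-0.1,"turn":-0.07}]'; python3 - <<'E'
from h import *
c=grab('wrist','w12.png')
cv2.imwrite('pics/w12c.png',cv2.resize(c['im'][130:340,150:480,::-1],None,fx=2.4,fy=2.4,interpolation=cv2.INTER_CUBIC))
s=read_state();print(s['tcp_pos'],s['orientation'],s['force'],s['ft_torque'],s['time'])
E
```

```text
time: 10.78
tcp_pos: [0.5612, -0.0058, 0.0685]
orientation: [0.305, 3.113, 0.008]
force: [-4.4, 3.2, 21.2]
width: 0.0001
[ 0.56124082 -0.00586755  0.06853884] [0.30384561 3.11293613 0.0080537 ] [-4.92554177  3.55622593 20.17377855] [0.76732318 1.07321335 0.04273284] 10.8333
```

View pics/w12c.png

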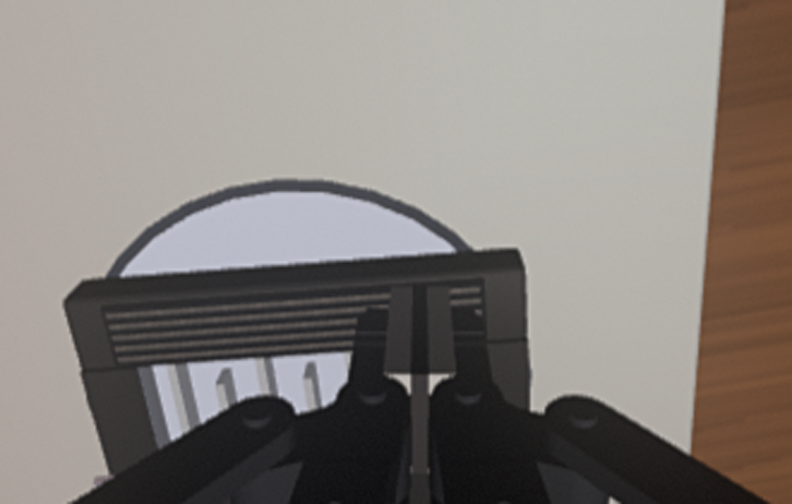

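```bash
cat > wst.py <<'E'
from corners import *
import sys
# args: near-strip-right u v, near-strip-left u v (2.4 crop), estimate tray pose in stage frame
def pose(w,a,b):
    A,B=onz(w,*fw(*a),.0685),onz(w,*fw(*b),.0685); d=B-A; y=np.arctan2(-d[0],d[1]); e=y+.123
    m=tost((A+B)/2); ctr=m+36e-3*np.array([np.cos(e),np.sin(e)]); print('len',np.linalg.norm(d).round(4),'yaw err',e.round(4),'strip mid',m-[-.008,0],'ctr',ctr.round(4))
E
python3 - <<'E'
from wst import *
w=grab('wrist')
pose(w,(105,310),(484,285))
n=ln(w,fw,(90,300),(370,287),.067,1.5); print('near err',n[2]+.123)
E
```

```text
len 0.0887 yaw err -0.0013 strip mid [-0.0266  0.0026] ctr [0.0014 0.0026]
near err -0.0007999999999999952
```

Squared: the yaw error is about 0 and the centre is about (+1.4, +2.6) mm. I'll nudge about −2.5 mm in y, with a slight counter-turn, while still pressed.

```bash
python3 -m crank '[{"fingers":255,"dx":-0.02,"dy":-0.05,"dz":-0.09,"turn":0},{"fingers":255,"dx":-0.04,"dy":-0.1,"dz":-0.09,"turn":-0.01},{"fingers":255,"dx":-0.06,"dy":-0.15,"dz":-0.09,"turn":-0.02},{"fingers":255,"dx":-0.08,"dy":-0.2,"dz":-0.09,"turn":-0.03},{"fingers":255,"dx":-0.1,"dy":-0.25,"dz":-0.09,"turn":-0.03},{"fingers":255,"dx":-0.1,"dy":-0.3,"dz":-0.09,"turn":-0.03},{"fingers":255,"dx":-0.1,"dy":-0.3,"dz":-0.09,"turn":-0.03}]'; python3 - <<'E'
from h import *
c=grab('wrist','w13.png')
cv2.imwrite('pics/w13c.png',cv2.resize(c['im'][130:340,150:480,::-1],None,fx=2.4,fy=2.4,interpolation=cv2.INTER_CUBIC))
s=read_state();print(s['tcp_pos'],s['orientation'],s['force'],s['ft_torque'],s['time'])
E
```

```text
time: 11.47
tcp_pos: [0.5614, -0.0079, 0.0686]
orientation: [0.349, 3.106, 0.01]
force: [-0.7, 5.5, 15.4]
width: 0.0003
[ 0.56137449 -0.00795442  0.06858296] [0.34913884 3.10615421 0.01009875] [-0.70284238  5.31361081 15.6144791 ] [1.06303975 0.17961345 0.06790271] 11.5167
```

View pics/w13c.png

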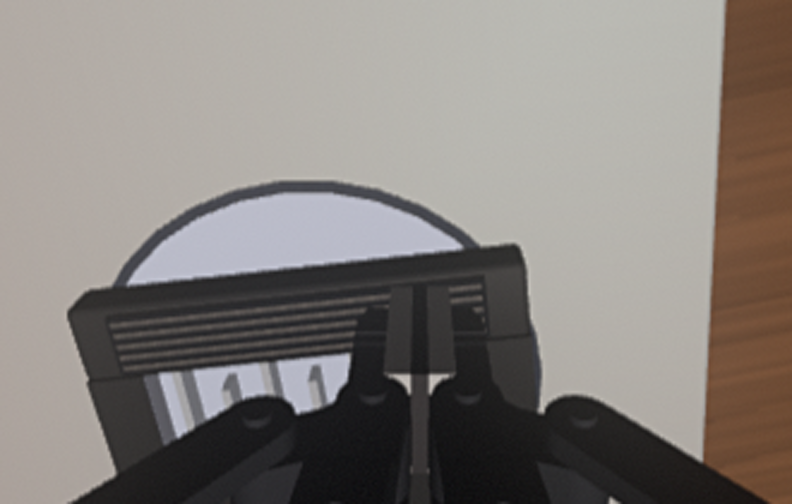

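```bash
python3 - <<'E'
from wst import *
w=grab('wrist')
pose(w,(107,319),(484,278))
n=ln(w,fw,(95,308),(370,285),.067,1.5); print('near err',n[2]+.123)
E
```

```text
len 0.0889 yaw err 0.0162 strip mid [-0.0268  0.0008] ctr [0.0012 0.0014]
near err -0.037099999999999994
```

The tray is now at (1.2, 1.4) mm with yaw +0.016. One more small turn should take that out.

```bash
python3 -m crank '[{"fingers":255,"dx":0.02,"dy":-0.05,"dz":-0.1,"turn":-0.01},{"fingers":255,"dx":0.05,"dy":-0.08,"dz":-0.1,"turn":-0.02},{"fingers":255,"dx":0.08,"dy":-0.1,"dz":-0.1,"turn":-0.03},{"fingers":255,"dx":0.1,"dy":-0.1,"dz":-0.1,"turn":-0.04},{"fingers":255,"dx":0.1,"dy":-0.1,"dz":-0.1,"turn":-0.04}]'; python3 - <<'E'
from h import *
c=grab('wrist','w14.png')
cv2.imwrite('pics/w14c.png',cv2.resize(c['im'][130:340,150:480,::-1],None,fx=2.4,fy=2.4,interpolation=cv2.INTER_CUBIC))
s=read_state();print(s['tcp_pos'],s['orientation'],s['force'],s['ft_torque'],s['time'])
E
```

```text
time: 11.98
tcp_pos: [0.563, -0.0083, 0.0685]
orientation: [0.411, 3.097, 0.012]
force: [-4.3, 4.8, 19.8]
width: -0.0001
[ 0.56301193 -0.00826871  0.06852217] [0.41053708 3.09752687 0.01154078] [-4.35297393  3.47374426 20.05559181] [0.84170499 1.06780819 0.02718123] 12.0333
```

View pics/w14c.png

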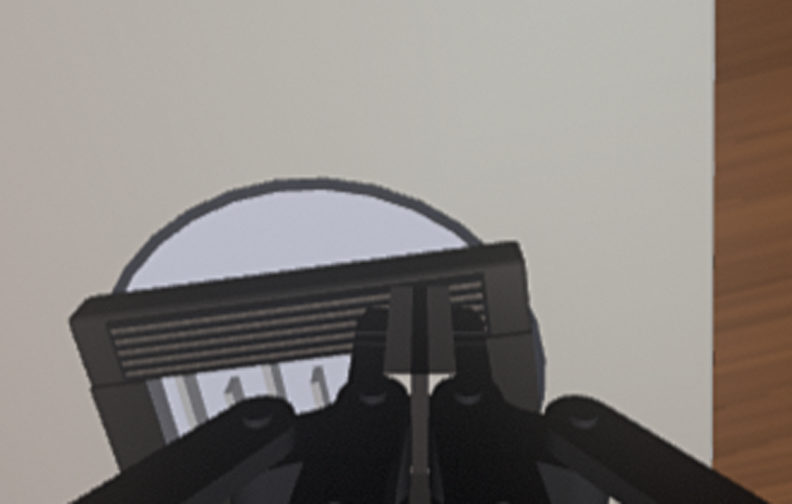

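```bash
python3 - <<'E'
from wst import *
w=grab('wrist')
pose(w,(107,326),(484,276))
E
python3 -m crank '[{"fingers":255,"dx":0,"dy":0,"dz":0.5,"turn":0},{"fingers":255,"dx":0,"dy":0,"dz":2.5,"turn":0.05},{"fingers":255,"dx":-2,"dy":-0.5,"dz":6,"turn":0.1},{"fingers":255,"dx":-6,"dy":-1.5,"dz":10,"turn":0.15},{"fingers":255,"dx":-9,"dy":-2.5,"dz":13,"turn":0.15},{"fingers":255,"dx":-10,"dy":-3,"dz":14,"turn":0.15},{"fingers":255,"dx":-10,"dy":-3,"dz":14,"turn":0.15},{"fingers":255,"dx":-10,"dy":-3,"dz":14,"turn":0.15}]'; python3 - <<'E'
from h import *
c=grab('side','s15.png')
cv2.imwrite('pics/s15c.png',cv2.resize(c['im'][200:280,310:390,::-1],None,fx=7,fy=7,interpolation=cv2.INTER_CUBIC))
c=grab('wrist','w15.png')
cv2.imwrite('pics/w15c.png',cv2.resize(c['im'][130:340,190:450,::-1],None,fx=2.8,fy=2.8,interpolation=cv2.INTER_CUBIC))
c=grab('scene','sc15.png')
cv2.imwrite('pics/sc15c.png',cv2.resize(c['im'][150:300,195:345,::-1],None,fx=3.9,fy=3.9,interpolation=cv2.INTER_CUBIC))
s=read_state();print(s['tcp_pos'],s['orientation'],s['force'],s['time'])
E
```

```text
len 0.0894 yaw err 0.0022 strip mid [-0.0256  0.0008] ctr [0.0024 0.0009]
time: 12.75
tcp_pos: [0.4631, -0.0383, 0.21]
orientation: [0.178, 3.117, 0.017]
force: [-0.3, 0.3, 0.1]
width: 0.0001
[ 0.46331029 -0.03792736  0.20796284] [0.17631781 3.12084678 0.01279012] [0.19941467 0.3528352  0.09339328] 12.9
```

View pics/s15c.png

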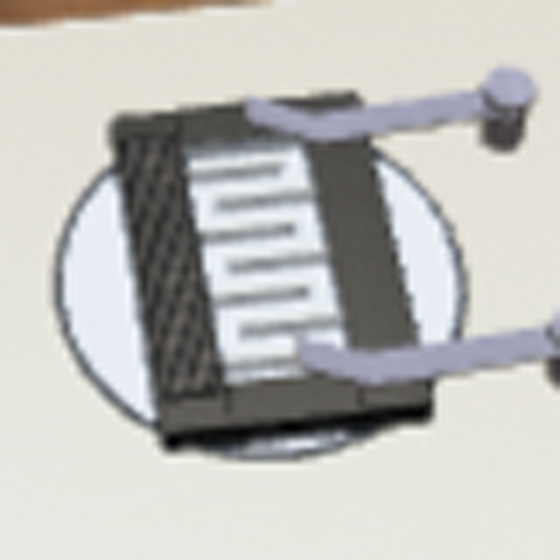

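View pics/w15c.png

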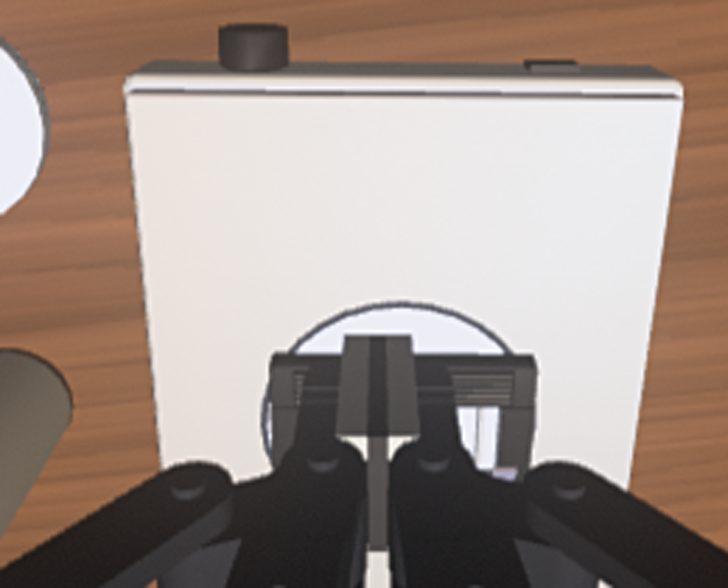

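View pics/sc15c.png

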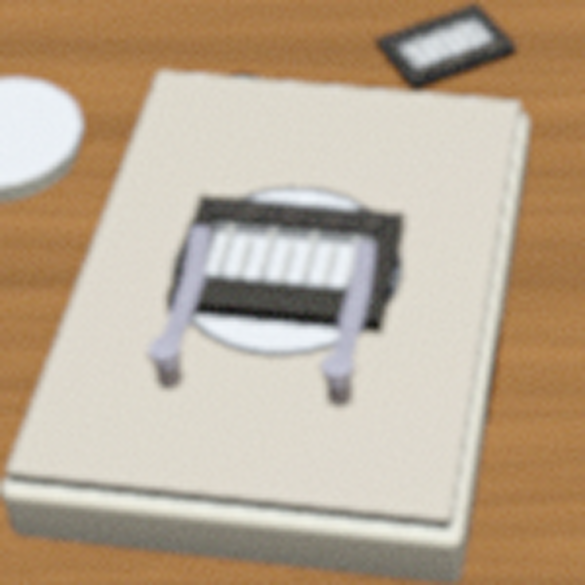

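```bash
python3 - <<'E'
from corners import *
c=grab('side')
for nm,L,z in [('tray',[(113,124),(356,95),(432,401),(161,429)],.067),('strip',[(122,140),(183,134),(221,386),(166,395)],.0685)]:
    P=np.array([onz(c,*f7(*p),z)[:2] for p in L]); x=P[1]-P[0]+P[2]-P[3]; y=P[0]-P[3]+P[1]-P[2]
    print('side',nm,[tost(p).tolist() for p in P],'ctr',tost(P.mean(0)),np.linalg.norm(x)/2,np.linalg.norm(y)/2,'err',np.arctan2(x[1],x[0])+.123,np.arctan2(-y[0],y[1])+.123)
a=ln(c,f7,(385,190),(418,345),.067,1.2);b=ln(c,f7,(120,165),(158,400),.067,1.5); print('far err',a[2]+.123,'near',b[2]+.123,'far@',tost(onz(c,*f7(401,265),.067)))
w=grab('wrist')
P=[onz(w,*f28(*p),z) for p,z in [((270,368),.067),((538,369),.067),((295,372),.0685),((514,372),.0685)]]; print('wrist',[tost(p).tolist() for p in P],[np.arctan2(-(q-p)[0],(q-p)[1])+.123 for p,q in ((P[0],P[1]),(P[2],P[3]))])
g,r=circ([onz(w,*f28(*p),.055)[:2] for p in [(290,350),(310,332),(345,313),(400,303),(450,310),(485,328),(512,353),(264,400),(264,435)]]); print('wrist glass',tost(g),r)
s=grab('scene')
P=np.array([onz(s,*fc(*p),.067)[:2] for p in [(404,213),(380,328),(172,305),(202,198)]]);x=P[1]-P[0]+P[2]-P[3]; y=P[0]-P[3]+P[1]-P[2]
print('scene',[tost(p).tolist() for p in P],'ctr',tost(P.mean(0)),np.linalg.norm(x)/2,np.linalg.norm(y)/2,'err',np.arctan2(x[1],x[0])+.123,np.arctan2(-y[0],y[1])+.123)
g,r=circ([onz(s,*fc(*p),.055)[:2] for p in [(240,193),(270,187),(300,186),(330,190),(360,202),(398,262),(398,285),(210,330),(240,346),(280,353),(320,348),(352,335),(178,265)]]); print('scene glass',tost(g),r)
# bystanders compare
import glob
for n in ('side','scene'):
    a=cv2.imread(f'pics/{n}0.png').astype(int);b=cv2.imread(f'pics/{n}15.png').astype(int)
    d=(abs(a-b).max(2)>40).astype(np.uint8); k,_,st,ce=cv2.connectedComponentsWithStats(d)
    print(n,[(st[i,:5].tolist()) for i in range(1,k) if st[i,4]>15])
E
```

```text
side tray [[-0.0345, 0.0532], [0.0392, 0.0545], [0.0397, -0.0528], [-0.0352, -0.0519]] ctr [0.0023 0.0008] 0.07431589079739255 0.10621178904090338 err 0.0025974871752574014 -0.0002142768849630744
side strip [[-0.0328, 0.0458], [-0.0146, 0.0457], [-0.0171, -0.0415], [-0.0324, -0.0423]] ctr [-0.0242  0.0019] 0.01679362647509617 0.08767218196282446 err 0.02129710327348802 -0.01113434758902973
far err -0.0040000000000000036 near 0.008499999999999994 far@ [ 0.0403 -0.0076]
wrist [[-0.0364, -0.0539], [-0.0364, 0.0542], [-0.0355, -0.0437], [-0.0359, 0.0442]] [np.float64(0.00029229089103759154), np.float64(0.004515326808460826)]
wrist glass [-0.0011 -0.001 ] 0.05875403468559745
scene [[-0.0322, 0.0547], [0.0481, 0.0552], [0.0464, -0.0495], [-0.0296, -0.0521]] ctr [0.0081 0.0021] 0.07814413502802743 0.10574716165728669 err 0.0204308544522063 0.004745270206735638
scene glass [ 0.001  -0.0008] 0.05854892461513371[ WARN:0@1.946] global loadsave.cpp:275 findDecoder imread_('pics/side15.png'): can't open/read file: check file path/integrity
Traceback (most recent call last):
AttributeError: 'NoneType' object has no attribute 'astype'
```

Yaw error is about 0, y about +0.5 mm, and x about +2 mm, but the cameras disagree in x (wrist 1.6, side 2.3, scene biased high). I'll raise and open the fingers for one clear, near-overhead wrist view.

```bash
python3 -m crank '[{"fingers":0,"dx":-1,"dy":0,"dz":3,"turn":0},{"fingers":0,"dx":-1.5,"dy":0,"dz":6,"turn":0},{"fingers":0,"dx":-1.5,"dy":0,"dz":8,"turn":0},{"fingers":0,"dx":-1.5,"dy":0,"dz":8,"turn":0},{"fingers":0,"dx":-1.5,"dy":0,"dz":8,"turn":0},{"fingers":0,"dx":-1.5,"dy":0,"dz":8,"turn":0},{"fingers":0,"dx":-1.5,"dy":0,"dz":8,"turn":0}]'; python3 - <<'E'
from h import *
c=grab('wrist','w16.png')
cv2.imwrite('pics/w16c.png',cv2.resize(c['im'][140:340,235:425,::-1],None,fx=4,fy=3*4/3,interpolation=cv2.INTER_CUBIC)[:600] )
cv2.imwrite('pics/w16c.png',cv2.resize(c['im'][170:320,250:410,::-1],None,fx=4,fy=4,interpolation=cv2.INTER_CUBIC))
s=read_state();print(s['tcp_pos'],s['orientation'],s['force'],s['time'])
E
```

```text
time: 13.63
tcp_pos: [0.4477, -0.0382, 0.2865]
orientation: [0.177, 3.124, 0.01]
force: [0.0, 0.2, -0.1]
width: 0.0833
[ 0.44771805 -0.03825979  0.2865899 ] [0.17708713 3.12372539 0.01014776] [-0.67377266 -0.21229945 -0.20425537] 13.6833
```

View pics/w16c.png

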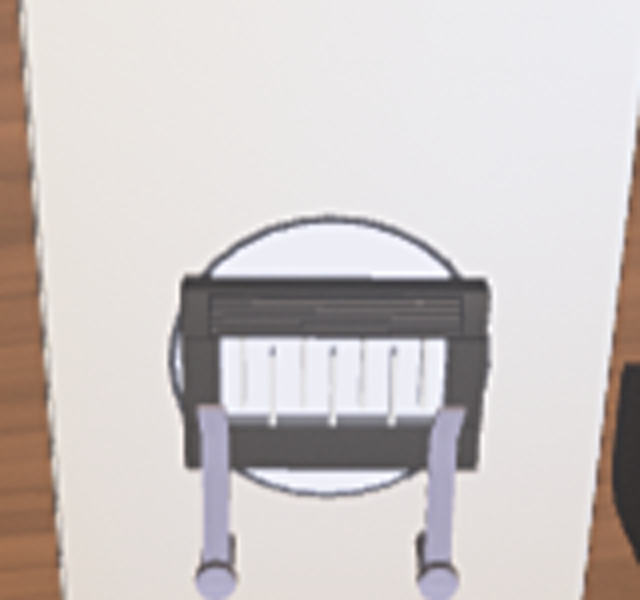

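View pics/w16.png

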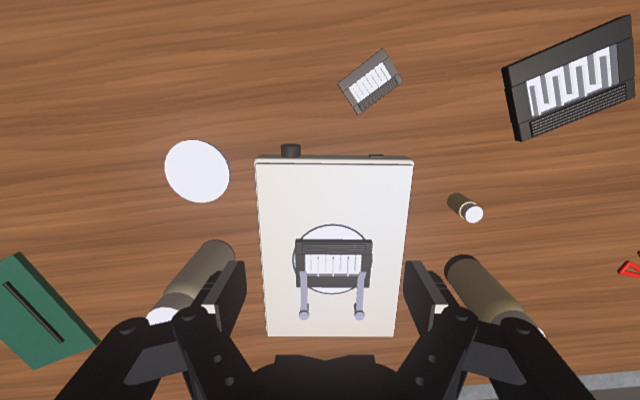

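The whole stage is visible: glass at about (332,259) px, tray at (334,264), and both clips over the tray's far margin.

```bash
python3 - <<'E'
from corners import *
w=grab('wrist'); f4=lambda u,v:((u+.5)/4-.5+250,(v+.5)/4-.5+170)
g,r=circ([onz(w,*f4(*p),.055)[:2] for p in [(210,272),(235,246),(265,228),(300,218),(330,216),(365,219),(400,231),(430,248),(458,272),(172,350),(175,380),(490,340),(486,375),(245,475),(280,489),(325,495),(370,490),(410,475)]])
print('glass',g,tost(g),r)
pn=ln(w,lambda u,v:(u,v),(256,162),(412,164),.055,2.5);pf=ln(w,lambda u,v:(u,v),(270,336),(392,336),.055,2);pr=ln(w,lambda u,v:(u,v),(256,165),(267,332),.055,2);pl=ln(w,lambda u,v:(u,v),(412,165),(394,332),.055,2)
C=np.array([X(pn,pl),X(pl,pf),X(pf,pr),X(pr,pn)]); print('plate',[tost(p).tolist() for p in C],'ctr',tost(C.mean(0)),pn[2],pf[2],pr[2],pl[2])
P=np.array([onz(w,*f4(*p),.067)[:2] for p in [(489,290),(478,468),(186,468),(181,288)]]);x=P[1]-P[0]+P[2]-P[3]; y=P[0]-P[3]+P[1]-P[2]
print('tray',[tost(p).tolist() for p in P],'ctr',tost(P.mean(0)),np.linalg.norm(x)/2,np.linalg.norm(y)/2,'yaw',np.arctan2(x[1],x[0]),np.arctan2(-y[0],y[1]))
print('strip',[tost(onz(w,*f4(*p),.0685)).tolist() for p in [(463,296),(461,334),(210,334),(208,296)]])
print('posts',[tost(onz(w,*f4(*p),.082)).tolist() for p in [(438,578),(216,578)]])
E
```

```text
glass [ 0.5832287  -0.04091924] [ 0.0004 -0.0003] 0.058973209518801764
plate [[-0.1473, 0.104], [0.1449, 0.1031], [0.1417, -0.1069], [-0.1421, -0.1058]] ctr [-0.0007 -0.0014] -0.0977 -0.1378 -0.1264 -0.1254
tray [[-0.0361, 0.0544], [0.0381, 0.0551], [0.0385, -0.054], [-0.0363, -0.0539]] ctr [0.001  0.0004] 0.074476094442752 0.10869770622669639 yaw -0.11860637997346887 -0.1216445518013338
strip [[-0.0345, 0.0451], [-0.0194, 0.0453], [-0.0189, -0.0439], [-0.034, -0.0443]]
posts [[0.0759, 0.0402], [0.0761, -0.0425]]
```

In this single view the tray centre is 1–2 mm from the glass and plate centres, and yaw matches the plate within about 0.005 rad. I'll check the bystanders against the first pictures, then hand in.

```bash
python3 - <<'E'
from h import *
for n in ('side','scene'):
    a=cv2.imread(f'pics/{n}0.png').astype(int);grab(n,n+'17.png');b=cv2.imread(f'pics/{n}17.png').astype(int)
    d=(abs(a-b).max(2)>40).astype(np.uint8); k,_,st,ce=cv2.connectedComponentsWithStats(d)
    print(n,[(st[i,:5].tolist()) for i in range(1,k) if st[i,4]>12])
E
```

```text
side [[89, 0, 27, 29, 405], [114, 0, 14, 13, 122], [185, 0, 22, 4, 58], [195, 0, 91, 190, 7326], [0, 149, 62, 89, 2174], [295, 213, 78, 56, 2593], [21, 228, 8, 11, 33], [31, 229, 11, 13, 49], [0, 266, 12, 14, 89]]
scene [[222, 0, 84, 75, 2803], [283, 0, 45, 38, 820], [546, 0, 75, 33, 840], [591, 19, 7, 15, 26], [328, 33, 5, 7, 17], [246, 178, 58, 28, 825], [244, 204, 54, 32, 340], [238, 211, 6, 19, 55], [244, 220, 41, 15, 443]]
```

View pics/side17.png

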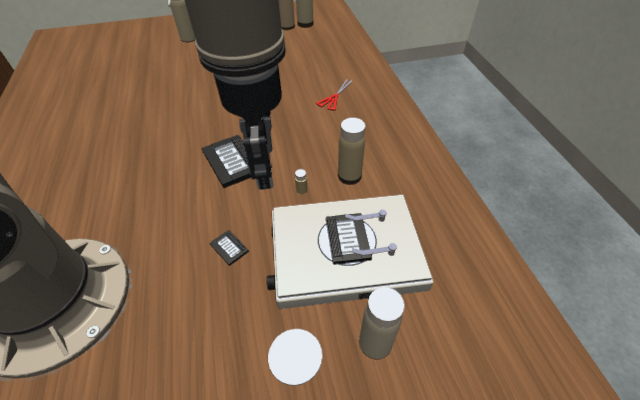

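Only the tray, the clips and the arm have changed. The bottles at (352,150) and (380,322), the vial at (301,181) and the dish at (295,355) are where they were.

```bash
python3 -c "
from workcell import arm; print(arm.hand_in())"
```

```text
the job is handed in; nothing more can be done
None
```

The tray is loaded under both spring clips and sits centred on the round glass. I handed the job in at about 14 s, with the fingers well clear.

**How it went:**
- **First slide:** I pressed the grip strip at about 20 N with spread fingertips and slid the tray under the clips. It yawed about 0.05 rad, because the whole load was on the right-hand fingertip.
- **Correction:** I raised the fingers, then pressed again with shut fingers on the left part of the strip. I pushed and turned the tray square, with a small nudge sideways and about 1 mm back. The tray was never gripped or lifted.

**Last checks:**
- **Centring:** one near-overhead wrist view showed the tray about 1 mm from the glass centre and 2–3 mm from the plate centre. Its yaw was within about 0.005 rad of the stage.
- **Clips and bystanders:** both clips lie over the tray's far margin. The before and after pictures show the bottles, vial and dish unmoved.

**What disagreed or went over:**
- **Scene camera:** it put the tray about 7 mm too far in x. It had also read the tray and the plate edge too far in x earlier, so I trusted the wrist and side views.
- **Press force:** the first touch peaked at about 51 N on the fingertips, well above the 15–20 N asked, before I eased off. Later presses ran between about 15 and 22 N.

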